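Right the parts cup and empty the sander's catch tray into it

ROBOT

A 7-joint arm with a two-finger parallel gripper is mounted at the origin on the work surface. World frame = base frame: x ahead of the robot, y to its left, z up, the work surface at z = 0. Lengths are in mm, angles in rad, forces in N, time in s.
With the tool pointing down it reaches from about 400 to 875 mm from the base axis. Payload 4.4 kg.
Tool frame: the origin (TCP) lies midway between the tips of the shut fingers; the grasp point (between the pads) lies 19 mm behind it (ctrl.grip_point_offset is the distance from the TCP to the grasp point, in mm); z points along the fingers, x is the direction in which the jaws open and shut, and the axes are right-handed (so a half turn about z gives the same grasp; the last joint's range is limited). The gripper opens to 85 mm and grips with 20 to 120 N. Pads are 22 mm wide; open, the fingers measure 114 mm over their backs; the gripper's body (76 mm by 85 mm) begins 54 mm behind the grasp point. The pads swing forward as they close: fully open they stand 13 mm farther back than shut.
Start: joints at [1.147, 0.628, 0.038, 1.517, -0.027, 0.996, -0.02], TCP at [227.667, -608.839, 231.313] pointing down, gripper open.
Joint ranges: [-3.06, 3.06], [-0.37, 2.12], [-1.25, 1.32], [0.18, 2.47], [-1.1, 4.24], [0.23, 1.98], [-2.94, 2.94]. Speed limits (rad/s): [2.57, 2.57, 3.14, 3.14, 3.14, 3.14, 3.14].

INTERFACE

Orientations are given as [roll, pitch, yaw] about the fixed x, y, z axes, in that order (R = Rz(yaw) Ry(pitch) Rx(roll)).
In Python, from cell import ctrl, viewer gives the robot as it stands.
- The arm moves only by the tool apply_moves, never from a script. Its argument "series" is a list that holds one entry, the list of rows, each a list of 6 numbers: the shift along the tool's x, y, z normalised to -1 to 1, where 1 is 50 mm, then the turn, a rotation vector about the tool's x, y, z normalised to -1 to 1, where 1 is 6 degrees. In form: [[[tx, ty, tz, rx, ry, rz], ...]]. A call has exactly 5 rows; each row shifts and turns the commanded pose from where the row before left it, along the tool's axes as they then stand; what a row does not reach is not made up. A row lasts 1/8 s, in which the tool goes at most 62.5 mm and 10.7 degrees, less where a joint would pass 70% of its speed; a pose out of reach is approached as far as the arm can. A call with a number of a shift or a turn outside -1 to 1 is refused whole. A call with a gripper value outside its range is refused whole. "claw" is the gripper command: -1 is shut, 1 is fully open, values between are in proportion, set as the call begins (left out, the last holds). The fingers move at their own pace and stop on an object; the grip force is fixed at half the most. Time passes only in rows, so rows that do not move let the fingers close, or fill a call up. It gives the time, the measured TCP pose, the force and the opening at its end, in the units of the state.
- ctrl.read_state(): the state, without advancing time (a new reading comes with each control period).
- viewer.get_image(name): name is "side" or "top"; returns the picture (384x512x3 uint8, blue, green, red); there is no depth.
- viewer.camera_info(name): a dict with "K" (3x3 intrinsics, pixels), "R" (3x3) and "t" (3): a world point X has camera coordinates R X + t. Camera axes: x right, y down, z forward; pixel columns grow to the right and rows downward; lengths in mm; the calibration is good to about 2 mm. A picture is of the moment at which its call begins. camera_info takes no time and is no camera call.
- ctrl.finish_job(): hands the job in, once; it reports no verdict.
Trained networks look in the newest picture that a camera, given by its name, has taken for a name from the list of things; names that differ only in an ending like _2 or _b are one class to them, and where a whole thing is asked for, a point or a joint stands for the part that bears it (a point fixed in the world has none). Each returns a list of dicts, best first, with "score" (0 to 1); they miss things now and then, are a little off and sometimes report something else, mostly with a low value. They report only what shows in the picture. A call takes as long as a camera call. They do not tell look-alikes from the thing itself.
- viewer.find_in(camera, label): "location" ([column, row] as shares, 0 to 1, of the picture: columns of its width, rows of its height, amid what is visible of it).
The state is a dict: "clock": time; "qpos": joint angles; "qd": joint speeds; "tau": joint torques, N m; "eef_pos": TCP position; "tool_rot": TCP orientation; "force": force on the tool from outside, world axes, zero at the start; "torque": the same for the moment, N m; "width": finger opening in mm.
Only numpy, scipy, OpenCV 4.12 (cv2) and the standard library are available. Lean on these libraries where they do the work, as an engineer would, in place of code of your own. Each camera call takes 0.05 s, during which the arm holds its last target. There are 200 camera calls.

TASK

The blue square cup stands mouth-down on the green cutting mat: turn it over so that it stands mouth-up on the mat, and let go of it. Then collect the finished wooden knob from the catch tray of the grey machine into the cup, leaving the cup standing on the mat. Do not shift or knock over the mug, the glue bottle or the roll of tape.

Things in the scene. Friction and masses are not known exactly. Their poses are not given: they have to be found in the camera images.
- mat: green cutting mat fixed flat on the bench, 240 (x) by 300 (y) mm, 3 mm thick; origin at the centre of its underside, z up
- cup: loose blue square plastic cup, 66 by 66 mm outside, 58 by 58 inside, 76 high, straight walls and closed end 4 mm thick, white band round the outside at the mouth, 0.14 kg. Origin: centre of the open mouth, in the rim plane. z runs from the mouth to the closed end: up while the cup is mouth-down, down when it stands mouth-up; x and y are square to the walls
- cup_base (a point): centre of the outer face of the cup's closed end, 76 mm along the cup's z from its origin
- cup_middle (a point): centre of the cup's volume, 38 mm along the cup's z from its origin
- machine: grey sanding machine with orange top, fixed; an aluminium catch tray in front of it. Origin: centre of the tray's underside; x points into the machine, z up. Tray 180 (x) by 240 (y) mm outside, walls 4 thick and 16 high, floor 4 thick. A foot 30 mm high begins at x = 85 mm, with a sloping chute over it up to 90 high; housing 260 wide (y), 216 high from x = 170 mm
- knob: loose turned wooden knob standing in the catch tray, 34 mm high: foot 32 mm in diameter up to 22 mm, then tapering to a stem of 22 mm in diameter from 27 to 34 mm; 22 g. Origin: centre of its underside, z along its axis to the stem
- knob_mid (a point): point on the knob's axis 17 mm above its underside
- mug: bystander: white mug, 76 mm in diameter, 85 mm high, handle to its +y; origin at the centre of its underside
- glue: bystander: yellow glue bottle, 52 mm in diameter, 140 mm high; origin at the centre of its underside
- tape: bystander: roll of tape lying flat, 90 mm in diameter, 24 mm high; origin at the centre of its underside
There are look-alikes about, which are no part of the job. Several things look just like the knob: the one meant starts farthest to the robot's right. There is more than one size of the cup; the job needs the smaller.

How it is judged (in metres and radians):
On the way:
1. the cup stands mouth-up on the mat, let go and still (angle between cup's own z axis and vertical above 3.05159 rad and height (world z) of cup_base below 0.008 m and x of cup_base in the frame of mat between -0.095 and 0.095 m and y of cup_base in the frame of mat between -0.125 and 0.125 m and linear speed of cup below 0.03 m/s and contact force between the fingers and cup below 0.2 N), for 0.2 s.
At the end, for the whole second after the job is handed in: the cup stands mouth-up (within 5 degrees), its closed end flat on the mat (within 5 mm), and on the mat (centre of its base at least 25 mm inside every edge), with the middle of the knob inside it below the rim; cup and knob are let go and still (all of step 1 and z of knob_mid in the frame of cup between 0.008 and 0.076 m and x of knob_mid in the frame of cup between -0.03 and 0.03 m and y of knob_mid in the frame of cup between -0.03 and 0.03 m and linear speed of knob below 0.03 m/s); the robot touches nothing.
It fails at once if the mug is shifted by more than 25 mm or knocked over (distance of mug from where it was at the start of the episode above 0.025 m or angle between mug's own z axis and vertical above 0.35 rad).
It fails at once if the glue bottle is shifted by more than 25 mm or knocked over (distance of glue from where it was at the start of the episode above 0.025 m or angle between glue's own z axis and vertical above 0.35 rad).
It fails at once if the roll of tape is shifted by more than 25 mm or knocked over (distance of tape from where it was at the start of the episode above 0.025 m or angle between tape's own z axis and vertical above 0.35 rad).
It also fails if it takes over 70 s, if anything falls off the work surface, if the arm or the gripper's body presses on something with over 40 N, if the wrist force passes 120 N, or if a joint passes its speed limit or range.

## Working session

There is one attempt and no reset: what is moved stays moved. The work goes in short steps, Python scripts to look and compute and a tool call to move; the robot and the scene stay as the last step left them, time stands still between calls to the robot, and variables do not carry over. Pictures are saved under pics/ and viewed, about 8 in all and at most 12, crops included, and the job is handed in when it is done.

Besides the shell and the picture viewer there is one more tool, called after "Request:" as name(argument=value, ...), one argument or row to a line, values as JSON. apply_moves: Moves the arm, as the interface text tells. Scaled input: -1 to 1 covers 50 mm each way for a shift and 6 degrees each way for a turn. Its arguments: {"type":"object","properties":{"series":{"type":"array","items":{"type":"array","items":{"type":"array","items":{"type":"number"}}}},"claw":{"type":"number"}},"required":["series"]}

```bash
ls; mkdir -p pics; cat > h.py <<'E'
import numpy as np, cv2
from cell import ctrl, viewer
from scipy.spatial.transform import Rotation as Rot
def cam(n):
    c=viewer.camera_info(n); return np.array(c["K"]),np.array(c["R"]),np.array(c["t"])
def ray(n,px,z):
    K,R,t=cam(n); C=-R.T@t; d=R.T@np.linalg.inv(K)@np.array([px[0],px[1],1.])
    return C+d*(z-C[2])/d[2]
def proj(n,X):
    K,R,t=cam(n); p=K@(R@np.array(X,float)+t); return p[:2]/p[2]
E
python3 - <<'E'
from h import *
for n in("side","top"):
    K,R,t=cam(n); print(n,K[0,0],(-R.T@t).round(),R.round(2).tolist())
    cv2.imwrite(f"pics/{n}0.png",viewer.get_image(n))
    for l in("cup","knob","mat","machine","mug","glue","tape"):
        for d in viewer.find_in(n,l):
            p=np.array(d["location"])*[512,384]; print(l,p.round(),round(d["score"],2),ray(n,p,20 if l!="cup" else 76).round() if n=="top" else "")
print(ctrl.read_state())
E
```

```text
pics
side 394.9083931462087 [ 91. 868. 699.] [[-0.9, -0.44, -0.02], [-0.23, 0.5, -0.83], [0.38, -0.74, -0.55]]
cup [284. 168.] 0.83 
cup [357. 180.] 0.77 
knob [208. 262.] 0.64 
knob [266. 309.] 0.64 
knob [282. 167.] 0.47 
mat [279. 183.] 0.74 
machine [140. 233.] 0.92 
mug [240. 146.] 0.63 
glue [200. 176.] 0.87 
tape [141. 235.] 0.54 
tape [226. 164.] 0.53 
tape [240. 144.] 0.18 
top 356.41890883127274 [328.  33. 926.] [[0.06, -1.0, 0.01], [-0.97, -0.06, -0.22], [0.22, 0.01, -0.97]]
cup [349. 302.] 0.57 [ 281. -194.   76.]
cup [355. 199.] 0.56 [ 521. -210.   76.]
knob [131. 264.] 0.5 [334. 333.  20.]
knob [169. 192.] 0.49 [522. 260.  20.]
knob [339. 122.] 0.29 [ 749. -180.   20.]
mat [334. 215.] 0.86 [ 489. -171.   20.]
machine [161. 110.] 0.67 [751. 307.  20.]
mug [377. 127.] 0.64 [ 741. -286.   20.]
mug [332. 119.] 0.29 [ 756. -162.   20.]
tape [337. 119.] 0.97 [ 758. -176.   20.]
{'clock': 0.8, 'qpos': array([ 1.14717845,  0.62836167,  0.03850313,  1.51737533, -0.02703974,
        0.99631606, -0.02003713]), 'qd': array([-9.66374388e-06,  7.49335728e-04,  1.92740666e-04, -5.65902137e-04,
        5.44456557e-04, -1.06116148e-03,  3.13529774e-04]), 'tau': array([ 1.01302798e-03, -5.63213861e+01,  1.22553192e+00, -1.93777871e+01,
        1.09392995e-02,  1.55686441e-03, -7.25300481e-06]), 'eef_pos': array([ 227.69461076, -608.84190271,  231.34624096]), 'tool_rot': array([-3.14152154e+00, -5.64822102e-05, -1.21306415e+00]), 'force': array([-0.44757913, -0.45974006,  0.34006544]), 'torque': array([-0.02343212,  0.02889666,  0.00668388]), 'width': 85.45751094102022}
```

```bash
python3 - <<'E'
import cv2,numpy as np
a=cv2.imread("pics/top0.png");b=cv2.imread("pics/side0.png")
cv2.imwrite("pics/top0b.png",cv2.resize(a,(800,600),interpolation=cv2.INTER_CUBIC))
cv2.imwrite("pics/side0b.png",cv2.resize(b,(800,600),interpolation=cv2.INTER_CUBIC))
E
```

```text
(no output)
```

View pics/top0b.png

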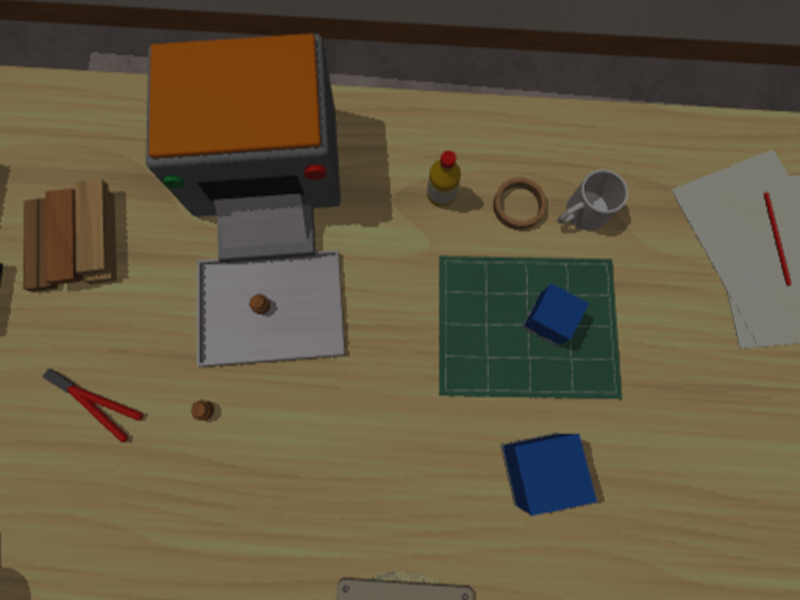

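View pics/side0b.png

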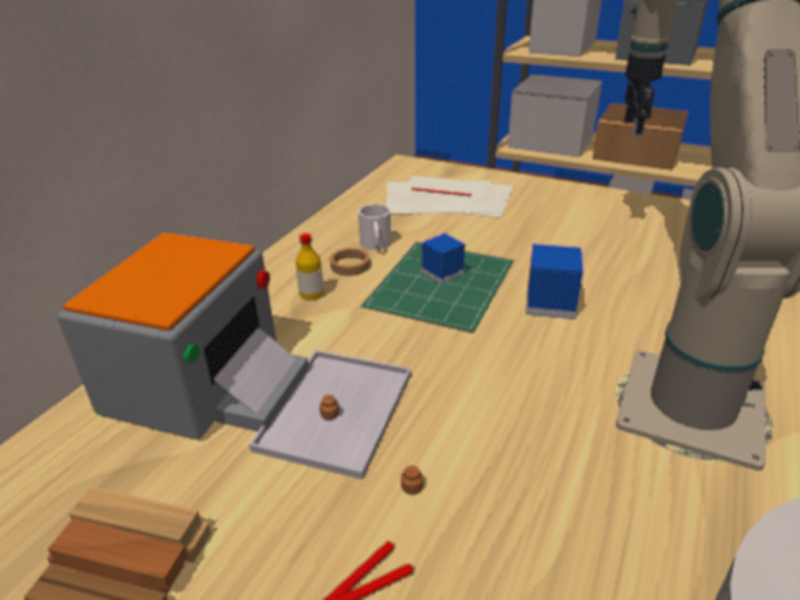

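Tray knob at (260,303) in the 800-px top view; its lookalike is on the bench at (202,410), farther left. So the tray one is the knob. The small cup is on the mat at (557,313); the large lookalike cup is off the mat at (550,473). Next I'll fit poses and crop close.

```bash
cat >> h.py <<'E'
from scipy.optimize import minimize
def bluemask(im):
    h=cv2.cvtColor(im,cv2.COLOR_BGR2HSV); return cv2.inRange(h,(105,120,30),(130,255,255))
def comp(m,p):
    n,l,s,c=cv2.connectedComponentsWithStats(m); k=1+np.argmin([np.hypot(*(c[i]-p)) if s[i,4]>60 else 1e9 for i in range(1,n)]); return (l==k).astype(np.uint8)
def boxpts(x,y,yaw,s,z0,z1):
    c,sn=np.cos(yaw),np.sin(yaw)
    return [[x+c*a*s-sn*b*s,y+sn*a*s+c*b*s,z] for a in(-1,1) for b in(-1,1) for z in(z0,z1)]
def hullmask(n,pts,S=4):
    q=np.array([proj(n,p) for p in pts]); h=cv2.convexHull((q*16*S).astype(np.int32))
    m=np.zeros((384*S,512*S),np.uint8); cv2.fillConvexPoly(m,h,1,shift=4); return m
E
python3 - <<'E'
from h import *
ims={n:cv2.imread(f"pics/{n}0.png") for n in("top","side")}
M={}
for n,p in(("top",(356,200)),("side",(284,164))):
    m=comp(bluemask(ims[n]),p); print(n,m.sum()); M[n]=cv2.resize(m,None,fx=4,fy=4,interpolation=cv2.INTER_NEAREST)
# blue part of mouth-down cup: white band at mouth height unknown b
def cost(v,names=("top","side")):
    c=0
    for n in names:
        h=hullmask(n,boxpts(v[0],v[1],v[2],33,3+v[3],79)); c+=(h!=M[n]).sum()/M[n].sum()
    return c
for names in(("top",),("side",),("top","side")):
    best=min((minimize(cost,[521,-210,y,8],args=(names,),method="Nelder-Mead",options=dict(initial_simplex=np.array([521,-210,y,8])+np.array([[0,0,0,0],[8,0,0,0],[0,8,0,0],[0,0,.2,0],[0,0,0,6]]))) for y in(-.6,-.2,.2,.6)),key=lambda r:r.fun)
    print(names,best.x.round(2),best.fun)
# mat corners
im=ims["top"];g=cv2.inRange(cv2.cvtColor(im,cv2.COLOR_BGR2HSV),(60,60,20),(95,255,255))
h=cv2.convexHull(max(cv2.findContours(g,0,2)[0],key=cv2.contourArea)); q=cv2.approxPolyDP(h,8,True)[:,0]
W=np.array([ray("top",p,3) for p in q]); print("mat",W.round().tolist(),W.mean(0).round())
for n,p in(("top",(167,194)),("side",(211,259))):
    hs=cv2.cvtColor(ims[n],cv2.COLOR_BGR2HSV); m=comp(((hs[...,1]>110)&(hs[...,0]<20)&(hs[...,2]<190)).astype(np.uint8)*255,p)
    ys,xs=np.nonzero(m); print("knob",n,m.sum(),xs.mean(),ys.mean(),xs.min(),xs.max(),ys.min(),ys.max(),ray(n,(xs.mean(),ys.mean()),4+18))
a=cv2.resize(ims["top"][165:235,125:215],(500,388),interpolation=cv2.INTER_CUBIC);b=cv2.resize(ims["top"][160:240,310:400],(300,267));
c=np.zeros((388,800,3),np.uint8);c[:,:500]=a;c[:267,500:]=b;cv2.imwrite("pics/crop1.png",c)
print([x for x in dir(ctrl) if x[0]!="_"])
E
```

```text
top 942
side 565Traceback (most recent call last):
  File "<stdin>", line 13, in <module>
  File "<stdin>", line 13, in <genexpr>
    res = _minimize_neldermead(fun, x0, args, callback, bounds=bounds,
                               **options)
    fxcc = func(xcc)
    fx = function(np.copy(x), *(wrapper_args + args))
  File "<stdin>", line 10, in cost
  File "h.py", line 20, in hullmask
    q=np.array([proj(n,p) for p in pts]); h=cv2.convexHull((q*16*S).astype(np.int32))
                ~~~~^^^^^
  File "h.py", line 10, in proj
    K,R,t=cam(n); p=K@(R@np.array(X,float)+t); return p[:2]/p[2]
          ~~~^^^
  File "h.py", line 5, in cam
    c=viewer.camera_info(n); return np.array(c["K"]),np.array(c["R"]),np.array(c["t"])
ValueError: time passes only in moves, steps and waits
```

Cache the camera info, then retry.

```bash
sed -i 's/^def cam(n):/import functools\n@functools.lru_cache\ndef cam(n):/' h.py
cat > fit.py <<'E'
from h import *
ims={n:cv2.imread(f"pics/{n}0.png") for n in("top","side")}
M={}
for n,p in(("top",(356,200)),("side",(284,164))):
    m=comp(bluemask(ims[n]),p); M[n]=cv2.resize(m,None,fx=4,fy=4,interpolation=cv2.INTER_NEAREST)
def cost(v,names=("top","side")):
    c=0
    for n in names:
        h=hullmask(n,boxpts(v[0],v[1],v[2],33,3+v[3],79)); c+=(h!=M[n]).sum()/M[n].sum()
    return c
for names in(("top",),("side",),("top","side")):
    best=min((minimize(cost,[521,-210,y,8],args=(names,),method="Nelder-Mead",options=dict(initial_simplex=np.array([521,-210,y,8])+np.array([[0,0,0,0],[8,0,0,0],[0,8,0,0],[0,0,.2,0],[0,0,0,6]]))) for y in(-.6,-.2,.2,.6)),key=lambda r:r.fun)
    print(names,best.x.round(2),best.fun)
im=ims["top"];g=cv2.inRange(cv2.cvtColor(im,cv2.COLOR_BGR2HSV),(60,60,20),(95,255,255))
h=cv2.convexHull(max(cv2.findContours(g,0,2)[0],key=cv2.contourArea)); q=cv2.approxPolyDP(h,8,True)[:,0]
W=np.array([ray("top",p,3) for p in q]); print("mat",W.round().tolist(),W.mean(0).round())
for n,p in(("top",(167,194)),("side",(211,259))):
    hs=cv2.cvtColor(ims[n],cv2.COLOR_BGR2HSV); m=comp(((hs[...,1]>110)&(hs[...,0]<20)&(hs[...,2]<190)).astype(np.uint8)*255,p)
    ys,xs=np.nonzero(m); print("knob",n,m.sum(),xs.mean(),ys.mean(),xs.min(),xs.max(),ys.min(),ys.max(),ray(n,(xs.mean(),ys.mean()),4+18))
a=cv2.resize(ims["top"][165:235,125:215],(500,388),interpolation=cv2.INTER_CUBIC);b=cv2.resize(ims["top"][160:240,310:400],(300,267));
c=np.zeros((388,800,3),np.uint8);c[:,:500]=a;c[:267,500:]=b;cv2.imwrite("pics/crop1.png",c)
E
python3 fit.py
```

```text
('top',) [ 5.2161e+02 -2.1717e+02 -4.7000e-01  2.0520e+01] 0.0419984076433121
('side',) [ 5.1871e+02 -2.0455e+02 -4.8000e-01  2.1760e+01] 0.0877212389380531
('top', 'side') [ 5.2212e+02 -2.1661e+02 -4.6000e-01  1.5830e+01] 0.21902819269864532
mat [[624.0, -32.0, 3.0], [637.0, -324.0, 3.0], [401.0, -337.0, 3.0], [388.0, -40.0, 3.0]] [ 512. -183.    3.]
knob top 114 165.71929824561403 194.28947368421052 160 171 189 200 [516.11815175 267.27872517  22.        ]
knob side 136 210.39705882352942 260.34558823529414 205 216 253 267 [515.78934764 271.32276816  22.        ]
```

View pics/crop1.png

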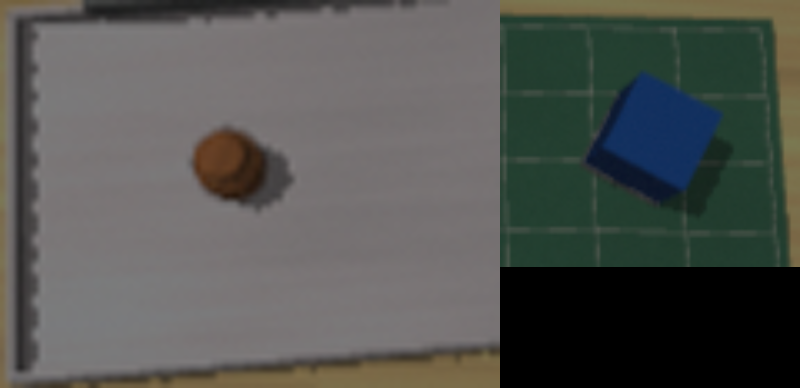

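The crop shows the knob upright in the tray (top image ≈(166,194)) and the small cup on the mat, yawed about -0.46 rad. The two cameras disagree by 12 mm on the cup's y, so I'll overlay the models.

```bash
cat > ov.py <<'E'
from h import *
o=[]
for n,(u,v) in(("top",(305,160)),("side",(240,120))):
    im=cv2.imread(f"pics/{n}0.png")[v:v+75,u:u+95]; im=cv2.resize(im,None,fx=8,fy=8,interpolation=cv2.INTER_CUBIC)[:600,:760]
    im=cv2.convertScaleAbs(im,alpha=1.6,beta=10)
    for (x,y),col in(((521.6,-217),(0,255,255)),((518.7,-204.5),(0,0,255))):
        P=[((proj(n,p)-[u,v]+.5)*8).astype(int) for p in boxpts(x,y,-.465,33,3,79)]
        for i in range(8):
            for j in range(i):
                if bin(i^j).count("1")==1: cv2.line(im,tuple(map(int,P[i])),tuple(map(int,P[j])),col,1)
    o.append(im[:,150:550])
cv2.imwrite("pics/ov.png",np.hstack(o))
E
python3 ov.py
```

```text
(no output)
```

View pics/ov.png

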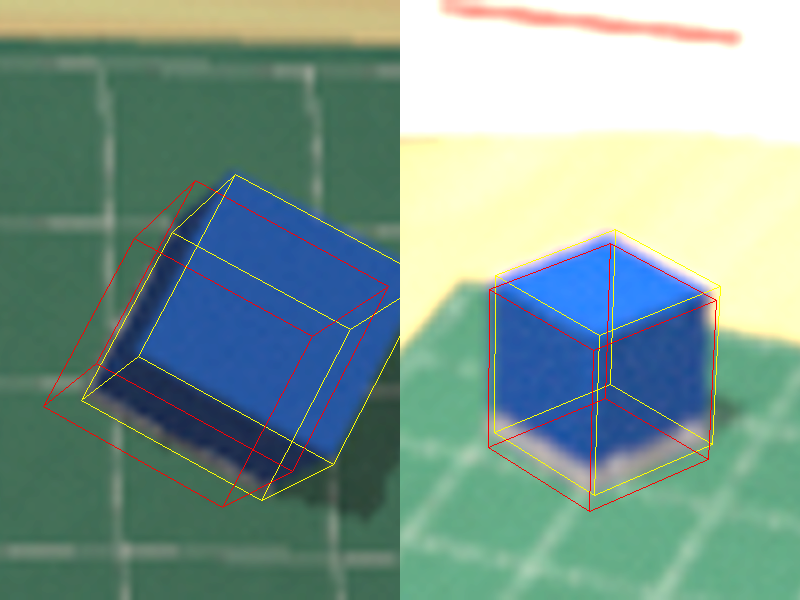

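The yellow model (top-camera fit: x 521.5, y -216.5, yaw -0.465) matches the edges in both pictures, and the red one doesn't, so I take yellow. Next I'll test a kinematic model for planning reach.

```bash
cat > ktest.py <<'E'
from h import *
import itertools
s=ctrl.read_state();q=np.array(s["qpos"]);T=Rot.from_euler("xyz",s["tool_rot"])
for sg in itertools.product((1,-1),repeat=4):
  for off in(0,np.pi):
    R=Rot.identity();ax="zyzyzyz";k=0
    for i,a in enumerate(ax):
        g=1
        if a=="z": g=sg[i//2]
        R=R*Rot.from_euler(a,g*q[i])
    R=R*Rot.from_euler("z",off)
    e=(R.inv()*T).magnitude()
    if e<.15: print(sg,off,e)
E
python3 ktest.py
```

```text
(-1, 1, 1, 1) 3.141592653589793 0.13177146815994048
(-1, 1, 1, -1) 3.141592653589793 0.09169723917284203
(-1, 1, -1, 1) 3.141592653589793 0.11193059684655787
(-1, 1, -1, -1) 3.141592653589793 0.0770062512893505
(-1, -1, 1, 1) 3.141592653589793 0.08297928120993905
(-1, -1, 1, -1) 3.141592653589793 0.05407947465692485
(-1, -1, -1, 1) 3.141592653589793 0.04007425900780674
(-1, -1, -1, -1) 3.141592653589793 6.549461877500952e-16
```

Request:
apply_moves(
  series=[
    [[0,-0.5,0,0,0,-1],[0,-0.5,0,0,0,-1],[0,-0.5,0,1,0,-1],[0,-0.5,0,1,0,-1],[0,-0.5,0,1,0,-1]],
  ],
  claw=1,
)

```text
clock: 1.42
eef_pos: [331.9, -542.4, 239.5]
tool_rot: [-2.83, -0.05, -0.691]
force: [-0.6, -0.8, -0.5]
width: 85.4
```

```bash
python3 ktest.py; python3 -c "
from h import *
s=ctrl.read_state();print({k:np.round(s[k],5).tolist() for k in('clock','qpos','eef_pos','tool_rot','force')})"
```

```text
(-1, -1, -1, -1) 3.141592653589793 3.6455617293480534e-16
{'clock': 1.425, 'qpos': [1.29259, 0.66833, -0.26502, 1.47951, -0.16271, 1.09033, 0.4746], 'eef_pos': [331.91819, -542.35339, 239.46092], 'tool_rot': [-2.8296, -0.05018, -0.69103], 'force': [-0.60447, -0.75181, -0.47441]}
```

```bash
cat >> h.py <<'E'
AX="zyzyzyz"; LEN=None
def fkR(q):
    R=Rot.identity();out=[]
    for i,a in enumerate(AX):
        R=R*Rot.from_euler(a,(-1 if a=="z" else 1)*q[i]); out.append(R)
    return out
Z=np.array([0,0,1.])
LO=np.array([-3.06,-.37,-1.25,.18,-1.1,.23,-2.94]);HI=np.array([3.06,2.12,1.32,2.47,4.24,1.98,2.94])
def fk(q,L):
    R=fkR(q); p=np.array([0,0,L[0]])+R[1].apply([0,0,L[1]])+R[3].apply([0,0,L[2]])+R[5].apply([0,0,L[3]])
    return p,R[6]*Rot.from_euler("z",np.pi)
E
python3 - <<'E'
from h import *
from scipy.optimize import least_squares
Q=[[1.14717845,0.62836167,0.03850313,1.51737533,-0.02703974,0.99631606,-0.02003713],[1.29259,0.66833,-0.26502,1.47951,-0.16271,1.09033,0.4746]]
P=[[227.69461076,-608.84190271,231.34624096],[331.91819,-542.35339,239.46092]]
f=lambda L:np.concatenate([fk(q,L)[0]-p for q,p in zip(Q,P)])
r=least_squares(f,[333,350,380,250]); print(r.x.round(2),r.fun.round(3))
print((Rot.from_euler("xyz",[-2.8296,-.05018,-.69103]).as_matrix()).round(2))
E
```

```text
[523.96  70.84 709.66 -34.57] [ 9.191 17.135 -1.097  8.111 -9.41   1.097]
[[ 0.77 -0.59  0.23]
 [-0.64 -0.74  0.21]
 [ 0.05 -0.31 -0.95]]
```

```bash
cat >> h.py <<'E'
import json,os
def Rtool(az,phi,roll=0,s=1):
    "z toward azimuth az (deg), phi deg below horizontal; jaw x horizontal; roll about tool z"
    a,f=np.radians([az,phi]); z=np.array([np.cos(a)*np.cos(f),np.sin(a)*np.cos(f),-np.sin(f)])
    x=s*np.array([-np.sin(a),np.cos(a),0]); return Rot.from_matrix(np.c_[x,np.cross(z,x),z])*Rot.from_euler("z",roll,degrees=True)
def state():
    s=ctrl.read_state(); p=np.array(s["eef_pos"]);R=Rot.from_euler("xyz",s["tool_rot"])
    f="log.json";D=json.load(open(f)) if os.path.exists(f) else []
    D.append([list(map(float,s["qpos"])),p.tolist()]);json.dump(D,open(f,"w"))
    z=R.as_matrix()[:,2]
    print("t %.2f"%s["clock"],"q",np.round(s["qpos"],2).tolist(),"p",p.round(1),"F",np.round(s["force"],1),"w %.1f"%s["width"],"z",z.round(2),"grip",(p-19*z).round(1))
    return p,R,s
def rows(p,R,tp,tR,n,show=True):
    out=[];tp=np.array(tp,float)
    for k in range(n,0,-1):
        Rt=R*Rot.from_rotvec((R.inv()*tR).as_rotvec()/k); pt=p+(tp-p)/k
        d=R.inv().apply(pt-p)/50; r=(R.inv()*Rt).as_rotvec()/np.radians(6)
        row=np.round(np.r_[d,r],2)+0.; out.append(row.tolist()); p=p+R.apply(row[:3]*50); R=R*Rot.from_rotvec(row[3:]*np.radians(6))
    if show:
        m=np.abs(out).max()
        for i in range(0,n,5): print("[",json.dumps(out[i:i+5]),"]")
        print("max",m,"end",p.round(1))
    return p,R
E
cat >> log.json <<'E'
[[[1.14717845,0.62836167,0.03850313,1.51737533,-0.02703974,0.99631606,-0.02003713],[227.69461076,-608.84190271,231.34624096]],[[1.29259,0.66833,-0.26502,1.47951,-0.16271,1.09033,0.4746],[331.91819,-542.35339,239.46092]]]
E
python3 - <<'E'
from h import *
p,R,s=state()
for sg in(1,-1): print(sg,np.degrees((R.inv()*Rtool(-116.6,45,0,sg)).magnitude()))
rows(p,R,[570,-60,260],Rtool(-116.6,45,0,1),15)
rows(p,R,[570,-60,260],Rtool(-116.6,45,0,-1),15)
E
```

```text
t 1.43 q [1.29, 0.67, -0.27, 1.48, -0.16, 1.09, 0.47] p [ 331.9 -542.4  239.5] F [-0.6 -0.8 -0.5] w 85.4 z [ 0.23  0.21 -0.95] grip [ 327.5 -546.3  257.5]
1 63.80664629822941
-1 166.7004384185287
[ [[-0.16, -0.68, 0.18, -0.69, 0.0, -0.16], [-0.15, -0.69, 0.13, -0.69, 0.0, -0.15], [-0.14, -0.7, 0.08, -0.69, 0.0, -0.16], [-0.13, -0.7, 0.03, -0.69, 0.0, -0.15], [-0.12, -0.71, -0.02, -0.69, 0.0, -0.15]] ]
[ [[-0.11, -0.71, -0.07, -0.69, 0.0, -0.16], [-0.1, -0.7, -0.12, -0.69, 0.0, -0.15], [-0.08, -0.69, -0.17, -0.69, 0.01, -0.15], [-0.07, -0.68, -0.22, -0.69, 0.01, -0.16], [-0.06, -0.66, -0.27, -0.69, 0.0, -0.16]] ]
[ [[-0.05, -0.64, -0.32, -0.7, 0.0, -0.15], [-0.04, -0.62, -0.37, -0.69, 0.01, -0.16], [-0.04, -0.59, -0.41, -0.7, 0.0, -0.15], [-0.02, -0.55, -0.45, -0.69, 0.01, -0.16], [-0.02, -0.53, -0.49, -0.7, 0.0, -0.15]] ]
max 0.71 end [570.  -59.7 260. ]
[ [[-0.16, -0.68, 0.18, 0.0, 0.96, 1.58], [-0.29, -0.64, 0.16, 0.0, 0.96, 1.58], [-0.4, -0.58, 0.12, 0.0, 0.96, 1.58], [-0.51, -0.5, 0.08, 0.0, 0.96, 1.58], [-0.59, -0.41, 0.02, 0.0, 0.96, 1.59]] ]
[ [[-0.64, -0.31, -0.04, 0.0, 0.96, 1.58], [-0.68, -0.2, -0.11, 0.01, 0.96, 1.59], [-0.69, -0.09, -0.18, 0.0, 0.96, 1.58], [-0.67, 0.03, -0.24, 0.01, 0.96, 1.59], [-0.63, 0.14, -0.31, 0.0, 0.96, 1.58]] ]
[ [[-0.57, 0.23, -0.37, 0.01, 0.96, 1.59], [-0.48, 0.32, -0.43, 0.0, 0.96, 1.58], [-0.38, 0.39, -0.47, 0.01, 0.96, 1.59], [-0.26, 0.45, -0.5, 0.0, 0.96, 1.58], [-0.13, 0.48, -0.52, 0.01, 0.96, 1.59]] ]
max 1.59 end [570.2 -60.  260. ]
```

Request:
apply_moves(
  series=[
    [[-0.16,-0.68,0.18,-0.69,0.0,-0.16],[-0.15,-0.69,0.13,-0.69,0.0,-0.15],[-0.14,-0.7,0.08,-0.69,0.0,-0.16],[-0.13,-0.7,0.03,-0.69,0.0,-0.15],[-0.12,-0.71,-0.02,-0.69,0.0,-0.15]],
  ],
)

```text
clock: 2.05
eef_pos: [412.2, -381.5, 246.1]
tool_rot: [3.083, -0.06, -0.615]
force: [0.1, 0.5, -0.5]
width: 85.3
```

```bash
python3 -c "from h import *;state()"
```

```text
t 2.05 q [0.73, 0.45, -0.11, 1.81, 0.14, 0.82, -0.07] p [ 412.2 -381.5  246.1] F [ 0.1  0.5 -0.5] w 85.3 z [ 0.02 -0.08 -1.  ] grip [ 411.9 -380.   265.1]
```

Request:
apply_moves(
  series=[
    [[-0.11,-0.71,-0.07,-0.69,0.0,-0.16],[-0.1,-0.7,-0.12,-0.69,0.0,-0.15],[-0.08,-0.69,-0.17,-0.69,0.01,-0.15],[-0.07,-0.68,-0.22,-0.69,0.01,-0.16],[-0.06,-0.66,-0.27,-0.69,0.0,-0.16]],
  ],
)

```text
clock: 2.68
eef_pos: [492.5, -220.8, 251.9]
tool_rot: [2.717, -0.043, -0.534]
force: [0.1, -0.2, -0.0]
width: 85.5
```

```bash
python3 -c "from h import *;state()"
```

```text
t 2.67 q [0.1, 0.51, 0.02, 1.78, 0.46, 1.04, -0.7] p [ 492.5 -220.8  251.9] F [ 0.1 -0.2 -0. ] w 85.5 z [-0.18 -0.37 -0.91] grip [ 495.9 -213.7  269.2]
```

Request:
apply_moves(
  series=[
    [[-0.05,-0.64,-0.32,-0.7,0.0,-0.15],[-0.04,-0.62,-0.37,-0.69,0.01,-0.16],[-0.04,-0.59,-0.41,-0.7,0.0,-0.15],[-0.02,-0.55,-0.45,-0.69,0.01,-0.16],[-0.02,-0.53,-0.49,-0.7,0.0,-0.15]],
  ],
)

```text
clock: 3.3
eef_pos: [572.0, -59.7, 258.5]
tool_rot: [2.352, 0.002, -0.467]
force: [0.4, -0.4, 0.6]
width: 85.5
```

```bash
cat > kfit.py <<'E'
from h import *
state()
D=json.load(open("log.json"))
# linear: p = h z + sum_i R_i o_i for links 0,1,3,5 (x,z offsets)
for cols in([(1,2),(3,2),(5,2),(1,0),(3,0),(5,0)],[(1,2),(3,2),(5,2),(1,0),(3,0),(5,0),(0,0),(1,1),(3,1),(5,1)]):
    A=[];b=[]
    for q,p in D:
        R=fkR(q); A.append(np.c_[Z,np.array([R[i].as_matrix()[:,j] for i,j in cols]).T]); b.append(p)
    A=np.vstack(A);b=np.hstack(b);x,_,rk,sv=np.linalg.lstsq(A,b,rcond=None); print(x.round(2),rk,sv.round(2),np.abs(A@x-b).max())
E
python3 kfit.py
```

```text
t 3.30 q [-0.3, 0.79, 0.04, 1.42, 0.53, 1.52, -0.91] p [572.  -59.7 258.5] F [ 0.4 -0.4  0.6] w 85.5 z [-0.32 -0.63 -0.7 ] grip [578.1 -47.7 271.9]
[ -45.14  727.22  204.74  428.61 -101.78 -196.94  -23.66] 7 [4.83 4.2  0.76 0.4  0.36 0.26 0.07] 30.736862855479558
[ 3.3620e+02  5.5910e+02  3.8214e+02  3.4989e+02 -0.0000e+00  0.0000e+00
  0.0000e+00  0.0000e+00 -1.1500e+01 -1.6210e+01 -3.5000e-01] 11 [4.87 4.84 4.19 0.75 0.66 0.36 0.29 0.21 0.2  0.06 0.04] 0.002249364672138654
```

```bash
cat >> h.py <<'E'
KX=[336.20,559.10,382.14,349.89,0,0,0,0,-11.5,-16.21,-.35]
def FK(q):
    R=fkR(q);o={1:[KX[4],KX[8],KX[1]],3:[KX[5],KX[9],KX[2]],5:[KX[6],KX[10],KX[3]]}
    return np.array([0,0,KX[0]])+sum(R[i].apply(o[i]) for i in o), R[6]*Rot.from_euler("z",np.pi), R
from scipy.optimize import least_squares
def IK(tp,tR,q0,w=.02):
    def f(q):
        p,R,_=FK(q); return np.r_[(p-tp)/100,(tR.inv()*R).as_rotvec()*3,w*(q-q0)]
    r=least_squares(f,np.clip(q0,LO+.01,HI-.01),bounds=(LO+.02,HI-.02)); p,R,_=FK(r.x)
    return r.x,np.linalg.norm(p-tp),np.degrees((tR.inv()*R).magnitude())
E
python3 - <<'E'
from h import *
p,R,s=state();q0=np.array(s["qpos"])
print(FK(q0)[0]-p)
c=np.array([521.5,-216.5,41])
for az,s0 in((-116.6,1),(63.4,1),(63.4,-1),(153.4,1),(153.4,-1),(-26.6,1),(-26.6,-1),(-116.6,-1)):
  for phi in (12,):
    for roll in(0,180,-180):
      T=Rtool(az,phi,0,s0);t=c+19*T.as_matrix()[:,2]
      q,e,a=IK(t,T,q0)
      T2=Rtool(az,5,0,s0); z2=T2.as_matrix()[:,2]
      # interpolate roll
      qq=q;tr=[]
      for k in range(1,13):
        T3=Rtool(az,12,roll*k/12,s0);qq,e2,a2=IK(c+[-20,30,120]+19*T3.as_matrix()[:,2],T3,qq);tr.append(e2)
      print(az,s0,roll,"grasp",q.round(2),round(e,1),round(a,1),"| flip",qq.round(2),round(max(tr),1),round(a2,1))
E
```

```text
t 3.30 q [-0.3, 0.79, 0.04, 1.42, 0.53, 1.52, -0.91] p [572.  -59.7 258.5] F [ 0.4 -0.4  0.6] w 85.5 z [-0.32 -0.63 -0.7 ] grip [578.1 -47.7 271.9]
[ 0.00497427 -0.00867112  0.00164075]
-116.6 1 0 grasp [-0.28  1.35  0.23  1.48  0.77  1.42 -1.18] 0.0 0.0 | flip [-0.34  1.14  0.23  1.62  0.76  1.48 -1.14] 0.0 0.0
-116.6 1 180 grasp [-0.28  1.35  0.23  1.48  0.77  1.42 -1.18] 0.0 0.0 | flip [-0.79  1.52  1.3   1.8  -0.31  0.92 -2.92] 31.4 20.0
-116.6 1 -180 grasp [-0.28  1.35  0.23  1.48  0.77  1.42 -1.18] 0.0 0.0 | flip [ 0.03  1.15 -0.4   1.61  1.05  1.88  1.72] 0.0 0.0
63.4 1 0 grasp [ 0.92  1.31 -0.05  1.59 -1.08  1.42 -1.81] 0.0 0.0 | flip [ 0.93  1.08 -0.08  1.79 -1.08  1.42 -1.85] 0.0 0.0
63.4 1 180 grasp [ 0.92  1.31 -0.05  1.59 -1.08  1.42 -1.81] 0.0 0.0 | flip [ 0.8   1.67  0.66  2.45 -1.08  1.96 -2.92] 242.6 44.4
63.4 1 -180 grasp [ 0.92  1.31 -0.05  1.59 -1.08  1.42 -1.81] 0.0 0.0 | flip [ 1.35  1.25 -0.8   1.78 -0.59  0.97  0.83] 0.0 0.0
63.4 -1 0 grasp [ 1.49  1.68 -1.16  1.58  0.09  0.94  0.35] 0.0 0.0 | flip [ 1.53  1.5  -1.23  1.77 -0.03  0.85  0.28] 0.0 0.0
63.4 -1 18
[... 1541 characters left out ...]
23  2.45  3.79  1.96 -2.92] 80.6 10.7
-26.6 -1 180 grasp [ 1.19  2.1  -1.18  2.45  3.59  1.8  -2.92] 28.9 4.7 | flip [ 0.91  2.1  -1.23  2.45  4.22  1.96 -2.92] 97.8 170.5
-26.6 -1 -180 grasp [ 1.19  2.1  -1.18  2.45  3.59  1.8  -2.92] 28.9 4.7 | flip [ 1.02  2.1  -1.23  2.45  3.79  1.96  0.22] 80.8 10.7
-116.6 -1 0 grasp [-0.02  1.34 -0.24  1.47  1.07  1.73  1.75] 0.0 0.0 | flip [-0.04  1.13 -0.27  1.61  1.    1.79  1.77] 0.0 0.0
-116.6 -1 180 grasp [-0.02  1.34 -0.24  1.47  1.07  1.73  1.75] 0.0 0.0 | flip [-0.45  1.18  0.44  1.63  0.64  1.37 -1.01] 0.0 0.0
-116.6 -1 -180 grasp [-0.02  1.34 -0.24  1.47  1.07  1.73  1.75] 0.0 0.0 | flip [-0.05  1.56 -0.96  2.45  0.89  1.96  2.92] 253.6 44.4
```

```bash
python3 - <<'E'
from h import *
for nm,p,z in(("tray R-front",(344,355),16),("tray R-back",(339,254),16),("tray L-front",(199,364),16),("tray L-back",(200,260),16),("housing R base",(338,207),0),("housing RL top front",(322,150),216),("glue base",(443,203),0),("glue cap",(448,158),140),("tape",(521,203),24),("mug rim",(606,192),85),("bigcup top",(563,470),100)):
    print(nm,ray("top",np.array(p)*.64,z).round())
q=[-0.28,1.35,0.23,1.48,0.77,1.42,-1.18]
R=fkR(q);e=np.array([0,0,336.2])+R[1].apply([0,-11.5,559.1]);w=e+R[3].apply([0,-16.2,382]);print("elbow",e.round(),"wrist",w.round())
p,Rr,_=state()
T=Rtool(-116.6,12);z=T.as_matrix()[:,2];print(z)
c=np.array([521.5,-216.5,42]);pre=c-130*z+[0,0,25]+19*z
pp,RR=rows(p,Rr,pre+[0,0,60],T,7)
E
```

```text
tray R-front [440. 120.  16.]
tray R-back [612. 143.  16.]
tray L-front [411. 355.  16.]
tray L-back [587. 378.  16.]
housing R base [704. 154.   0.]
housing RL top front [699. 155. 216.]
glue base [724. -32.   0.]
glue cap [738. -27. 140.]
tape [ 722. -165.   24.]
mug rim [ 724. -290.   85.]
bigcup top [ 285. -213.  100.]
elbow [527. 140. 459.] wrist [665.  73. 108.]
t 3.30 q [-0.3, 0.79, 0.04, 1.42, 0.53, 1.52, -0.91] p [572.  -59.7 258.5] F [ 0.4 -0.4  0.6] w 85.5 z [-0.32 -0.63 -0.7 ] grip [578.1 -47.7 271.9]
[-0.43797448 -0.87461482 -0.20791169]
[ [[0.07, -0.11, 0.33, -0.78, 0.01, 0.0], [0.07, -0.14, 0.32, -0.78, 0.0, 0.0], [0.07, -0.16, 0.3, -0.78, 0.01, 0.0], [0.07, -0.19, 0.29, -0.78, 0.0, 0.0], [0.08, -0.21, 0.28, -0.78, 0.01, 0.0]] ]
[ [[0.07, -0.23, 0.26, -0.78, 0.0, 0.0], [0.07, -0.25, 0.23, -0.78, 0.01, 0.0]] ]
max 0.78 end [ 569.9 -119.3  150.3]
```

```bash
python3 - <<'E'
from h import *
p,Rr,_=state()
T=Rtool(-116.6,12);z=T.as_matrix()[:,2]
c=np.array([521.5,-216.5,0])+19*z
pp,RR=rows(p,Rr,c+[0,0,160],T,10)
E
```

```text
t 3.30 q [-0.3, 0.79, 0.04, 1.42, 0.53, 1.52, -0.91] p [572.  -59.7 258.5] F [ 0.4 -0.4  0.6] w 85.5 z [-0.32 -0.63 -0.7 ] grip [578.1 -47.7 271.9]
[ [[0.05, 0.11, 0.4, -0.55, 0.0, 0.0], [0.05, 0.09, 0.41, -0.55, 0.0, 0.0], [0.05, 0.06, 0.41, -0.54, 0.0, 0.0], [0.05, 0.04, 0.41, -0.55, 0.01, 0.0], [0.05, 0.02, 0.42, -0.54, 0.0, 0.0]] ]
[ [[0.05, -0.01, 0.42, -0.55, 0.0, 0.0], [0.05, -0.03, 0.41, -0.54, 0.01, 0.0], [0.05, -0.06, 0.41, -0.55, 0.0, 0.0], [0.06, -0.08, 0.41, -0.54, 0.01, 0.0], [0.05, -0.1, 0.41, -0.55, 0.0, 0.0]] ]
max 0.55 end [ 513.  -233.2  156.1]
```

Request:
apply_moves(
  series=[
    [[0.05,0.11,0.4,-0.55,0.0,0.0],[0.05,0.09,0.41,-0.55,0.0,0.0],[0.05,0.06,0.41,-0.54,0.0,0.0],[0.05,0.04,0.41,-0.55,0.01,0.0],[0.05,0.02,0.42,-0.54,0.0,0.0]],
  ],
)

```text
clock: 3.92
eef_pos: [540.7, -149.2, 206.7]
tool_rot: [2.064, 0.002, -0.468]
force: [1.2, -0.0, -0.3]
width: 85.3
```

Request:
apply_moves(
  series=[
    [[0.05,-0.01,0.42,-0.55,0.0,0.0],[0.05,-0.03,0.41,-0.54,0.01,0.0],[0.05,-0.06,0.41,-0.55,0.0,0.0],[0.06,-0.08,0.41,-0.54,0.01,0.0],[0.05,-0.1,0.41,-0.55,0.0,0.0]],
  ],
)

```text
clock: 4.55
eef_pos: [511.8, -235.5, 155.0]
tool_rot: [1.779, 0.001, -0.465]
force: [0.4, -0.8, -0.5]
width: 85.3
```

```bash
python3 - <<'E'
from h import *
p,Rr,_=state()
T=Rtool(-116.6,12);z=T.as_matrix()[:,2]
c=np.array([521.5,-216.5,42])+19*z
pp,RR=rows(p,Rr,c,T,5)
o=[viewer.get_image(n) for n in("top","side")]
cv2.imwrite("pics/pre.png",cv2.resize(np.hstack([o[0][60:330,160:460],o[1][60:330,130:430]]),(800,360)))
E
```

```text
t 4.55 q [-0.28, 1.15, 0.24, 1.58, 0.8, 1.48, -1.1] p [ 511.8 -235.5  155. ] F [ 0.4 -0.8 -0.5] w 85.3 z [-0.44 -0.87 -0.21] grip [ 520.1 -218.9  158.9]
[ [[0.0, -0.46, 0.09, 0.0, 0.0, 0.0], [0.0, -0.46, 0.08, 0.0, 0.0, 0.0], [0.0, -0.46, 0.09, 0.01, 0.0, 0.0], [0.0, -0.46, 0.08, 0.0, 0.0, 0.01], [0.01, -0.46, 0.09, 0.01, 0.01, 0.0]] ]
max 0.46 end [ 513.3 -233.2   38. ]
```

View pics/pre.png

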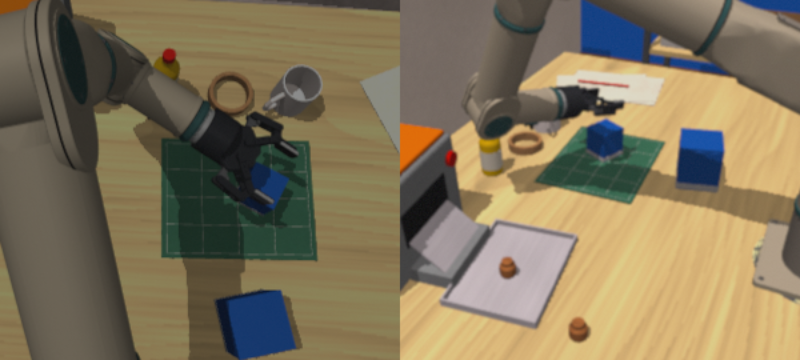

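The picture shows the jaws straddling above the small cup (top crop ≈(265,185)). The wrist clears the glue bottle, tape and mug. Descending straight down.

Request:
apply_moves(
  series=[
    [[0.0,-0.46,0.09,0.0,0.0,0.0],[0.0,-0.46,0.08,0.0,0.0,0.0],[0.0,-0.46,0.09,0.01,0.0,0.0],[0.0,-0.46,0.08,0.0,0.0,0.01],[0.01,-0.46,0.09,0.01,0.01,0.0]],
  ],
)

```text
clock: 5.28
eef_pos: [514.7, -231.3, 38.4]
tool_rot: [1.785, -0.001, -0.464]
force: [-0.8, -0.2, -0.2]
width: 85.2
```

```bash
python3 - <<'E'
from h import *
state()
o=[viewer.get_image(n) for n in("top","side")]
cv2.imwrite("pics/gr.png",cv2.resize(np.hstack([o[0][120:270,280:430],o[1][90:240,210:360]]),(800,400),interpolation=cv2.INTER_CUBIC))
E
```

```text
t 5.28 q [-0.27, 1.34, 0.21, 1.48, 0.78, 1.42, -1.19] p [ 514.7 -231.3   38.4] F [-0.8 -0.2 -0.2] w 85.2 z [-0.44 -0.87 -0.21] grip [ 523.  -214.7   42.4]
```

View pics/gr.png

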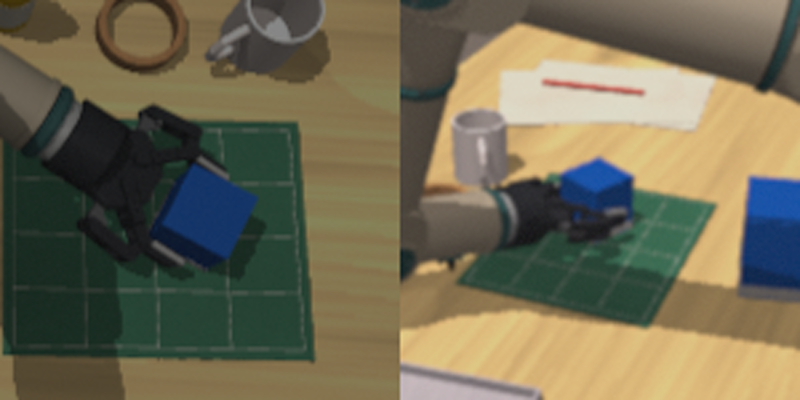

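The cup sits between the pads with no contact yet. Close, then lift.

Request:
apply_moves(
  series=[
    [[0,0,0,0,0,0],[0,0,0,0,0,0],[0,0,0,0,0,0],[0,0,0,0,0,0],[0,0,0,0,0,0]],
  ],
  claw=-1,
)

```text
clock: 6.0
eef_pos: [514.6, -231.7, 39.9]
tool_rot: [1.783, -0.002, -0.464]
force: [3.1, 3.1, 6.2]
width: 65.4
```

Request:
apply_moves(
  series=[
    [[0,0,0,0,0,0],[0,0,0,0,0,0],[0,0.1,-0.02,0,0,0],[0,0.2,-0.04,0,0,0],[0,0.4,-0.09,0,0,0]],
  ],
)

```text
clock: 6.62
eef_pos: [513.3, -231.7, 74.6]
tool_rot: [1.784, 0.001, -0.465]
force: [-0.7, 0.8, -1.1]
width: 65.6
```

```bash
python3 - <<'E'
from h import *
p,R,_=state()
# lift to grip z 170 with roll -180 over 35 rows, keeping grip point at (515,-200)
tgt=np.array([516,-205,150.]);print("tool x,y,z",R.as_matrix().round(3).tolist())
q0=np.array(_["qpos"])
g=p-19*R.as_matrix()[:,2]
for k in range(0,31,5):
    T=R*Rot.from_euler("z",-6*k,degrees=True); z=T.as_matrix()[:,2]
    gg=g+(tgt-g)*min(1,k/5); q0,e,a=IK(gg+19*z,T,q0); 
    print(k,q0.round(2),round(e,2),round(a,2))
E
```

```text
t 6.62 q [-0.28, 1.28, 0.22, 1.52, 0.79, 1.44, -1.16] p [ 513.3 -231.7   74.6] F [-0.7  0.8 -1.1] w 65.6 z [-0.44 -0.87 -0.21] grip [ 521.6 -215.1   78.7]
tool x,y,z [[0.894, -0.093, -0.438], [-0.448, -0.19, -0.874], [-0.001, 0.977, -0.211]]
0 [-0.28  1.28  0.22  1.52  0.79  1.44 -1.16] 0.0 0.0
5 [-0.23  1.15  0.11  1.58  0.85  1.55 -0.66] 0.0 0.0
10 [-0.17  1.14  0.01  1.58  0.91  1.61 -0.18] 0.0 0.0
15 [-0.11  1.14 -0.1   1.57  0.95  1.68  0.3 ] 0.0 0.0
20 [-0.06  1.15 -0.19  1.57  1.    1.74  0.78] 0.0 0.0
25 [-0.01  1.16 -0.28  1.57  1.04  1.8   1.27] 0.01 0.0
30 [ 0.04  1.17 -0.37  1.57  1.08  1.86  1.77] 0.01 0.0
```

Request:
apply_moves(
  series=[
    [[0,0.29,-0.06,0,0,0],[0,0.29,-0.06,0,0,0],[0,0.29,-0.06,0,0,0],[0,0.29,-0.06,0,0,0],[0,0.29,-0.06,0,0,0]],
  ],
)

```text
clock: 7.25
eef_pos: [513.6, -232.3, 149.5]
tool_rot: [1.784, -0.0, -0.464]
force: [0.4, 0.1, -1.9]
width: 65.8
```

Request:
apply_moves(
  series=[
    [[0,0,0,0,0,-1],[0,0,0,0,0,-1],[0,0,0,0,0,-1],[0,0,0,0,0,-1],[0,0,0,0,0,-1]],
  ],
)

```text
clock: 7.88
eef_pos: [513.6, -232.4, 149.0]
tool_rot: [1.816, 0.514, -0.342]
force: [1.0, -0.4, -1.5]
width: 65.6
```

Request:
apply_moves(
  series=[
    [[0,0,0,0,0,-1],[0,0,0,0,0,-1],[0,0,0,0,0,-1],[0,0,0,0,0,-1],[0,0,0,0,0,-1]],
  ],
)

```text
clock: 8.5
eef_pos: [513.6, -232.4, 149.0]
tool_rot: [1.981, 1.012, -0.111]
force: [-0.5, 0.3, -0.5]
width: 65.2
```

```bash
python3 -c "from h import *;state()"
```

```text
t 8.50 q [-0.16, 1.14, 0.01, 1.56, 0.92, 1.61, -0.16] p [ 513.6 -232.4  149. ] F [-0.5  0.3 -0.5] w 65.2 z [-0.44 -0.87 -0.21] grip [ 521.9 -215.8  153. ]
```

Request:
apply_moves(
  series=[
    [[0,0,0,0,0,-1],[0,0,0,0,0,-1],[0,0,0,0,0,-1],[0,0,0,0,0,-1],[0,0,0,0,0,-1]],
  ],
)

```text
clock: 9.12
eef_pos: [513.6, -232.5, 149.0]
tool_rot: [-3.127, 1.358, 1.122]
force: [0.6, -0.1, -0.9]
width: 65.7
```

Request:
apply_moves(
  series=[
    [[0,0,0,0,0,-1],[0,0,0,0,0,-1],[0,0,0,0,0,-1],[0,0,0,0,0,-1],[0,0,0,0,0,-1]],
  ],
)

```text
clock: 9.75
eef_pos: [513.6, -232.6, 149.1]
tool_rot: [-1.976, 1.007, 2.329]
force: [-0.7, -0.4, -1.3]
width: 65.6
```

```bash
python3 -c "from h import *;state()"
```

```text
t 9.75 q [-0.04, 1.15, -0.19, 1.56, 1.02, 1.74, 0.8] p [ 513.6 -232.6  149.1] F [-0.7 -0.4 -1.3] w 65.6 z [-0.44 -0.87 -0.21] grip [ 521.9 -216.   153.1]
```

Request:
apply_moves(
  series=[
    [[0,0,0,0,0,-1],[0,0,0,0,0,-1],[0,0,0,0,0,-1],[0,0,0,0,0,-1],[0,0,0,0,0,-1]],
  ],
)

```text
clock: 10.38
eef_pos: [513.6, -232.6, 149.1]
tool_rot: [-1.814, 0.508, 2.557]
force: [-0.5, -0.5, -0.9]
width: 65.7
```

Request:
apply_moves(
  series=[
    [[0,0,0,0,0,-1],[0,0,0,0,0,-1],[0,0,0,0,0,-1],[0,0,0,0,0,-1],[0,0,0,0,0,-1]],
  ],
)

```text
clock: 11.0
eef_pos: [513.6, -232.7, 149.1]
tool_rot: [-1.783, -0.003, 2.678]
force: [-0.5, 0.4, -0.6]
width: 65.3
```

```bash
python3 - <<'E'
from h import *
p,R,s=state()
T=Rtool(-116.6,6,0,-1); z=T.as_matrix()[:,2]; print(np.degrees((R.inv()*T).magnitude()))
th=np.radians(18); zc=3+38*np.cos(th)+33*np.sin(th); print("centre z on contact",zc)
for zz in(zc+12,zc,zc-5):
    q,e,a=IK(np.array([521.5,-216,zz])+19*z,T,np.array(s["qpos"]));print(q.round(2),e,a)
pp,RR=rows(p,R,np.array([521.5,-216,zc+8])+19*z,T,10)
o=[viewer.get_image(n) for n in("top","side")]
cv2.imwrite("pics/fl.png",cv2.resize(np.hstack([o[0][100:270,260:430],o[1][70:240,200:370]]),(800,400),interpolation=cv2.INTER_CUBIC))
E
```

```text
t 11.00 q [0.05, 1.17, -0.36, 1.56, 1.1, 1.86, 1.79] p [ 513.6 -232.7  149.1] F [-0.5  0.4 -0.6] w 65.3 z [-0.44 -0.87 -0.21] grip [ 521.9 -216.1  153.1]
6.164174633477678
centre z on contact 49.33770843358909
[ 0.01  1.37 -0.3   1.44  1.12  1.88  1.73] 0.0025422383129203607 0.000599676774571983
[ 0.01  1.39 -0.3   1.43  1.13  1.87  1.72] 0.002827790154634629 0.0006505456256881079
[ 0.01  1.4  -0.3   1.42  1.13  1.87  1.72] 0.002951682817363051 0.0006726276544200926
[ [[0.0, 0.18, 0.04, 0.1, 0.0, 0.0], [0.0, 0.18, 0.04, 0.1, 0.0, 0.0], [0.0, 0.18, 0.04, 0.1, 0.0, 0.0], [0.0, 0.19, 0.03, 0.1, 0.0, 0.0], [0.0, 0.19, 0.03, 0.1, 0.0, 0.0]] ]
[ [[0.0, 0.18, 0.03, 0.11, 0.0, 0.01], [0.0, 0.19, 0.03, 0.1, 0.0, 0.0], [0.0, 0.19, 0.03, 0.11, 0.0, 0.01], [0.0, 0.18, 0.02, 0.1, 0.0, 0.0], [0.0, 0.19, 0.03, 0.11, 0.0, 0.01]] ]
max 0.19 end [ 513.1 -233.2   55.2]
```

View pics/fl.png

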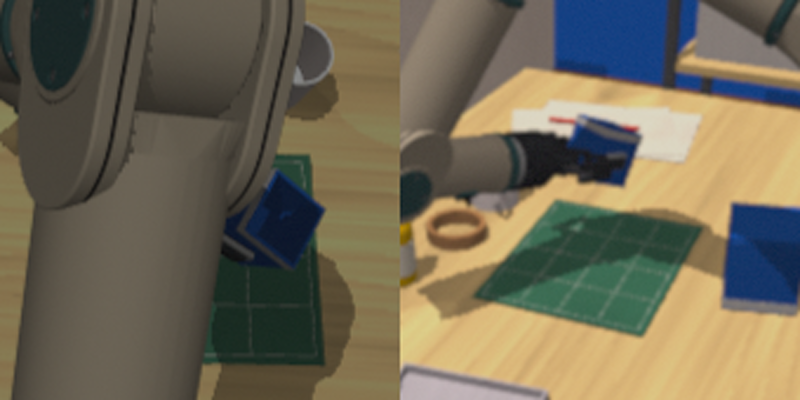

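The cup is held mouth-up at the expected 24° tilt. Lowering to just above the mat.

Request:
apply_moves(
  series=[
    [[0.0,0.18,0.04,0.1,0.0,0.0],[0.0,0.18,0.04,0.1,0.0,0.0],[0.0,0.18,0.04,0.1,0.0,0.0],[0.0,0.19,0.03,0.1,0.0,0.0],[0.0,0.19,0.03,0.1,0.0,0.0]],
  ],
)

```text
clock: 11.72
eef_pos: [513.5, -232.3, 100.7]
tool_rot: [-1.731, -0.0, 2.677]
force: [0.8, 0.7, -1.5]
width: 65.5
```

Request:
apply_moves(
  series=[
    [[0.0,0.18,0.03,0.11,0.0,0.01],[0.0,0.19,0.03,0.1,0.0,0.0],[0.0,0.19,0.03,0.11,0.0,0.01],[0.0,0.18,0.02,0.1,0.0,0.0],[0.0,0.19,0.03,0.11,0.0,0.01]],
  ],
)

```text
clock: 12.35
eef_pos: [513.5, -232.8, 54.0]
tool_rot: [-1.675, 0.004, 2.677]
force: [-0.4, 0.5, -1.4]
width: 65.8
```

Request:
apply_moves(
  series=[
    [[0,0.05,0.01,0,0,0],[0,0.05,0.01,0,0,0],[0,0.03,0,0,0,0],[0,0,0,0,0,0],[0,0,0,0,0,0]],
  ],
)

```text
clock: 12.98
eef_pos: [513.4, -233.2, 48.3]
tool_rot: [-1.676, 0.004, 2.677]
force: [0.6, -0.4, -1.9]
width: 65.4
```

```bash
python3 -c "from h import *;state()"
```

```text
t 12.97 q [0.01, 1.39, -0.3, 1.43, 1.12, 1.87, 1.72] p [ 513.4 -233.2   48.3] F [ 0.6 -0.4 -1.9] w 65.4 z [-0.45 -0.89 -0.11] grip [ 521.9 -216.3   50.3]
```

Request:
apply_moves(
  series=[
    [[0,0.02,0,0,0,0],[0,0.02,0,0,0,0],[0,0,0,0,0,0],[0,0,0,0,0,0],[0,0,0,0,0,0]],
  ],
)

```text
clock: 13.6
eef_pos: [513.4, -233.0, 46.1]
tool_rot: [-1.676, 0.003, 2.677]
force: [0.4, -0.1, -2.2]
width: 65.4
```

Request:
apply_moves(
  series=[
    [[0,0,0,0,0,0],[0,0,0,0,0,0],[0,0,0,0,0,0],[0,0,0,0,0,0],[0,0,0,0,0,0]],
  ],
  claw=1,
)

```text
clock: 14.22
eef_pos: [513.4, -233.0, 46.1]
tool_rot: [-1.676, 0.003, 2.677]
force: [-0.3, -0.0, 0.3]
width: 85.4
```

Request:
apply_moves(
  series=[
    [[0,0,0,0,0,0],[0,0,0,0,0,0],[0,0,0,0,0,0],[0,0,0,0,0,0],[0,0,0,0,0,0]],
  ],
)

```text
clock: 14.85
eef_pos: [513.4, -232.9, 46.0]
tool_rot: [-1.676, 0.003, 2.677]
force: [0.8, -0.1, 0.2]
width: 85.8
```

```bash
python3 - <<'E'
from h import *
p,R,s=state()
o=[viewer.get_image(n) for n in("top","side")]
for n in("top","side"):
    print(n,[(np.round(np.array(d["location"])*[512,384]).tolist(),round(d["score"],2)) for d in viewer.find_in(n,"cup")])
cv2.imwrite("pics/rel.png",cv2.resize(np.hstack([o[0][100:270,260:430],o[1][70:240,200:370]]),(800,400),interpolation=cv2.INTER_CUBIC))
E
```

```text
t 14.85 q [0.01, 1.39, -0.3, 1.43, 1.12, 1.87, 1.72] p [ 513.4 -232.9   46. ] F [ 0.8 -0.1  0.2] w 85.8 z [-0.45 -0.89 -0.11] grip [ 521.9 -216.    48. ]
top [([347.0, 302.0], 0.91), ([349.0, 201.0], 0.72)]
side [([284.0, 162.0], 0.84), ([355.0, 179.0], 0.83)]
```

View pics/rel.png

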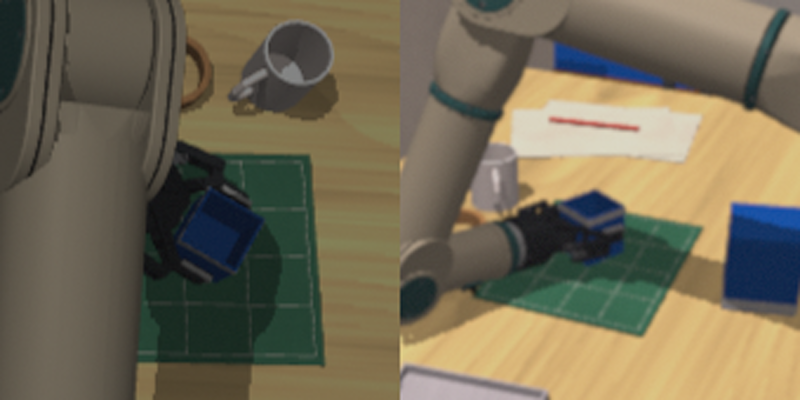

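Picture: the cup stands flat, mouth-up on the mat, and the jaws are open and clear of it. I'll retreat straight up, then head to the knob.

```bash
python3 - <<'E'
from h import *
p,R,s=state();q0=np.array(s["qpos"])
p1,R1=rows(p,R,p+[0,0,140],R,5)
T=Rtool(-116.6,90,0,-1)
for i in range(1,6):
    Ti=R1*Rot.from_rotvec((R1.inv()*T).as_rotvec()*i/5); pt=p1+(np.array([516,268,200])-p1)*i/5
    q0,e,a=IK(pt,Ti,q0);print(q0.round(2),round(e,2),round(a,2))
rows(p1,R1,[516,268,200],T,15)
E
```

```text
t 15.05 q [0.01, 1.39, -0.3, 1.43, 1.12, 1.87, 1.72] p [ 513.4 -232.9   46. ] F [ 0.7 -0.9  0.2] w 85.6 z [-0.45 -0.89 -0.11] grip [ 521.9 -216.    48. ]
[ [[0.0, -0.56, -0.06, 0.0, 0.0, 0.0], [0.0, -0.56, -0.06, 0.0, 0.0, 0.0], [0.0, -0.55, -0.06, 0.0, 0.0, 0.0], [0.0, -0.56, -0.06, 0.0, 0.0, 0.0], [-0.01, -0.55, -0.05, 0.0, 0.0, 0.0]] ]
max 0.56 end [ 513.3 -233.1  185.8]
[-0.01  1.04 -0.48  1.57  0.95  1.85  1.77] 0.0 0.0
[-0.02  0.93 -0.62  1.58  0.83  1.72  1.73] 0.0 0.0
[-0.01  0.84 -0.74  1.6   0.73  1.55  1.68] 0.0 0.0
[ 0.01  0.77 -0.86  1.65  0.68  1.33  1.61] 0.0 0.0
[ 0.03  0.73 -0.94  1.73  0.68  1.04  1.52] 0.0 0.0
[ [[0.3, 0.04, -0.6, -0.93, 0.0, 0.0], [0.3, 0.1, -0.59, -0.93, 0.0, 0.0], [0.3, 0.16, -0.58, -0.93, 0.0, 0.0], [0.3, 0.21, -0.56, -0.93, 0.0, 0.0], [0.29, 0.27, -0.54, -0.93, 0.0, 0.0]] ]
[ [[0.3, 0.32, -0.51, -0.93, 0.0, 0.0], [0.29, 0.37, -0.47, -0.93, 0.0, 0.0], [0.3, 0.41, -0.44, -0.94, 0.0, 0.0], [0.29, 0.45, -0.39, -0.93, 0.0, 0.0], [0.3, 0.49, -0.35, -0.94, 0.0, 0.0]] ]
[ [[0.29, 0.52, -0.3, -0.93, 0.01, 0.0], [0.3, 0.54, -0.25, -0.94, 0.0, 0.0], [0.3, 0.57, -0.19, -0.93, 0.01, 0.0], [0.29, 0.58, -0.13, -0.94, 0.01, -0.01], [0.3, 0.59, -0.08, -0.93, 0.0, 0.0]] ]
max 0.94 end [515.8 268.2 199.9]
```

Request:
apply_moves(
  series=[
    [[0.0,-0.56,-0.06,0.0,0.0,0.0],[0.0,-0.56,-0.06,0.0,0.0,0.0],[0.0,-0.55,-0.06,0.0,0.0,0.0],[0.0,-0.56,-0.06,0.0,0.0,0.0],[-0.01,-0.55,-0.05,0.0,0.0,0.0]],
  ],
)

```text
clock: 15.68
eef_pos: [513.3, -233.1, 186.7]
tool_rot: [-1.676, 0.003, 2.677]
force: [0.1, 0.2, -0.8]
width: 85.5
```

Request:
apply_moves(
  series=[
    [[0.3,0.04,-0.6,-0.93,0.0,0.0],[0.3,0.1,-0.59,-0.93,0.0,0.0],[0.3,0.16,-0.58,-0.93,0.0,0.0],[0.3,0.21,-0.56,-0.93,0.0,0.0],[0.29,0.27,-0.54,-0.93,0.0,0.0]],
  ],
)

```text
clock: 16.3
eef_pos: [514.0, -64.4, 191.1]
tool_rot: [-2.166, 0.004, 2.677]
force: [0.7, 0.3, 0.2]
width: 85.2
```

Request:
apply_moves(
  series=[
    [[0.3,0.32,-0.51,-0.93,0.0,0.0],[0.29,0.37,-0.47,-0.93,0.0,0.0],[0.3,0.41,-0.44,-0.94,0.0,0.0],[0.29,0.45,-0.39,-0.93,0.0,0.0],[0.3,0.49,-0.35,-0.94,0.0,0.0]],
  ],
)

```text
clock: 16.92
eef_pos: [515.0, 102.5, 195.4]
tool_rot: [-2.655, 0.004, 2.677]
force: [0.2, 0.7, 0.2]
width: 85.5
```

Request:
apply_moves(
  series=[
    [[0.29,0.52,-0.3,-0.93,0.01,0.0],[0.3,0.54,-0.25,-0.94,0.0,0.0],[0.3,0.57,-0.19,-0.93,0.01,0.0],[0.29,0.58,-0.13,-0.94,0.01,-0.01],[0.3,0.59,-0.08,-0.93,0.0,0.0]],
  ],
)

```text
clock: 17.55
eef_pos: [515.8, 268.7, 200.1]
tool_rot: [3.14, 0.001, 2.677]
force: [-0.9, -0.5, -0.0]
width: 85.7
```

```bash
python3 - <<'E'
from h import *
p,R,s=state();T=Rtool(-116.6,90,0,-1)
p1,R1=rows(p,R,[516,268.5,60],T,5)
rows(p1,R1,[516,268.5,8],T,5)
o={n:viewer.get_image(n) for n in("top","side")}
for n in o:
    cv2.imwrite(f"pics/{n}2.png",o[n])
    for l in("knob","cup"): print(n,l,[(np.round(np.array(d["location"])*[512,384]).tolist(),round(d["score"],2)) for d in viewer.find_in(n,l)])
# refine cup (blue, mouth up) with top silhouette incl. rim: pixel bbox check
b=cv2.resize(o["top"][140:330,100:430],(800,460),interpolation=cv2.INTER_CUBIC);cv2.imwrite("pics/kn.png",b)
E
```

```text
t 17.55 q [0.01, 0.71, -0.89, 1.73, 0.64, 1.01, 1.55] p [515.8 268.7 200.1] F [-0.9 -0.5 -0. ] w 85.7 z [ 0.  0. -1.] grip [515.7 268.7 219.1]
[ [[0.0, 0.0, 0.56, 0.0, 0.0, 0.0], [0.0, 0.0, 0.56, 0.0, 0.0, 0.0], [0.0, 0.0, 0.56, 0.01, 0.0, 0.0], [0.0, 0.0, 0.56, 0.0, 0.0, 0.0], [0.0, -0.01, 0.56, 0.01, 0.01, -0.01]] ]
max 0.56 end [515.7 268.4  60.1]
[ [[0.0, 0.0, 0.21, 0.0, 0.0, 0.0], [0.0, 0.0, 0.21, 0.0, 0.0, 0.0], [0.0, 0.0, 0.21, 0.0, 0.0, 0.0], [0.0, 0.0, 0.21, 0.0, 0.0, 0.0], [0.0, 0.0, 0.2, 0.0, 0.0, 0.0]] ]
max 0.21 end [515.7 268.4   8.1]
top knob [([130.0, 264.0], 0.64), ([167.0, 191.0], 0.63)]
top cup []
side knob [([264.0, 310.0], 0.77), ([209.0, 262.0], 0.49)]
side cup [([282.0, 167.0], 0.63), ([356.0, 180.0], 0.58)]
```

View pics/kn.png

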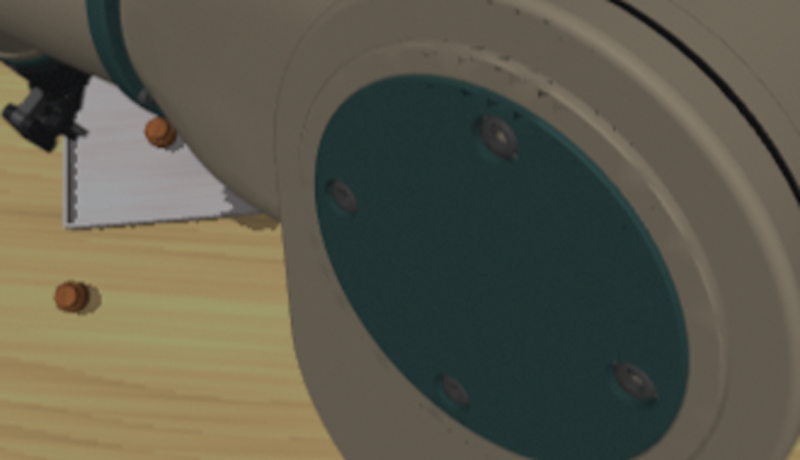

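The knob is still at its place (crop ≈(160,132)). The gripper only appears offset because of parallax. Descending in two stages.

Request:
apply_moves(
  series=[
    [[0.0,0.0,0.56,0.0,0.0,0.0],[0.0,0.0,0.56,0.0,0.0,0.0],[0.0,0.0,0.56,0.01,0.0,0.0],[0.0,0.0,0.56,0.0,0.0,0.0],[0.0,-0.01,0.5,0.01,0.01,-0.01]],
  ],
)

```text
clock: 18.48
eef_pos: [515.9, 266.4, 61.4]
tool_rot: [-3.137, -0.001, 2.677]
force: [0.3, -0.3, 0.0]
width: 85.6
```

```bash
python3 - <<'E'
from h import *
p,R,s=state()
o={n:viewer.get_image(n) for n in("top","side")}
L=[]
for n,(u,v) in(("top",(120,150)),("side",(165,215))):
    im=cv2.resize(o[n][v:v+80,u:u+80],(400,400),interpolation=cv2.INTER_CUBIC)
    x=R.as_matrix()[:,0]
    for c,col in((np.array([p[0],p[1],38]),(0,255,0)),(np.array([p[0],p[1],4]),(0,255,255)),(p+x*42,(255,0,0)),(p-x*42,(255,0,0))):
        cv2.circle(im,tuple(int(t) for t in (proj(n,c)-[u,v]+.5)*5),4,col,-1)
    L.append(im)
cv2.imwrite("pics/kn2.png",np.hstack(L))
E
```

```text
t 18.48 q [-0.08, 0.88, -0.74, 1.83, 0.84, 0.78, 1.4] p [515.9 266.4  61.4] F [ 0.3 -0.3  0. ] w 85.6 z [-0. -0. -1.] grip [516.  266.5  80.4]
```

View pics/kn2.png

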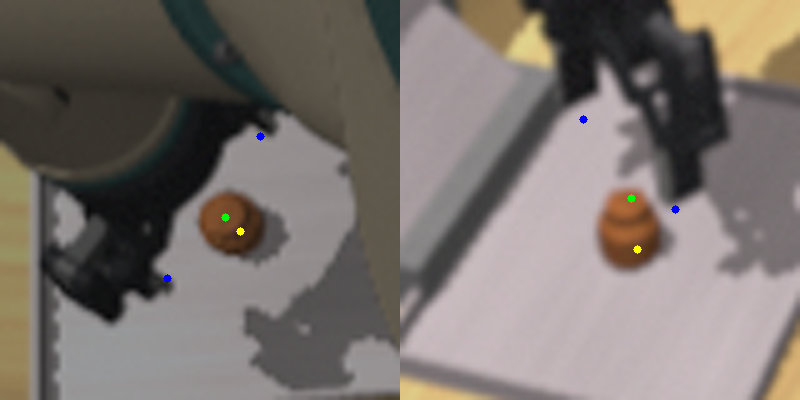

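Projected grasp axis (green/yellow) goes through the knob in both views to within ~3 mm. Going down and closing.

Request:
apply_moves(
  series=[
    [[0.0,0.0,0.21,0.0,0.0,0.0],[0.0,0.0,0.21,0.0,0.0,0.0],[0.0,0.0,0.21,0.0,0.0,0.0],[0.0,0.0,0.2,0.0,0.0,0.0],[0.0,0.0,0.2,0.0,0.0,0.0]],
  ],
)

```text
clock: 19.2
eef_pos: [515.5, 267.5, 10.8]
tool_rot: [-3.139, -0.001, 2.678]
force: [0.1, 0.1, 0.6]
width: 85.4
```

Request:
apply_moves(
  series=[
    [[0,0,0,0,0,0],[0,0,0,0,0,0],[0,0,0,0,0,0],[0,0,0,0,0,0],[0,0,0,0,0,0]],
  ],
  claw=-1,
)

```text
clock: 19.82
eef_pos: [515.7, 267.8, 12.2]
tool_rot: [-3.14, -0.0, 2.678]
force: [-0.8, -0.9, 6.0]
width: 29.1
```

Request:
apply_moves(
  series=[
    [[0,0,0,0,0,0],[0,0,0,0,0,0],[0,0,0,0,0,0],[0,0,0,0,0,0],[0,0,-0.1,0,0,0]],
  ],
)

```text
clock: 20.45
eef_pos: [515.4, 267.3, 16.4]
tool_rot: [-3.139, -0.001, 2.678]
force: [-0.6, -0.1, -0.5]
width: 29.4
```

```bash
python3 - <<'E'
from h import *
p,R,s=state()
E
```

```text
t 20.45 q [-0.11, 0.94, -0.69, 1.84, 0.91, 0.71, 1.34] p [515.4 267.3  16.4] F [-0.6 -0.1 -0.5] w 29.4 z [-0. -0. -1.] grip [515.4 267.4  35.4]
```

Width 29.4 mm is less than the 32 mm foot, so the pads are probably on the taper. I'll reopen and grip lower.

Request:
apply_moves(
  series=[
    [[0,0,0.1,0,0,0],[0,0,0,0,0,0],[0,0,0,0,0,0],[0,0,0,0,0,0],[0,0,0,0,0,0]],
  ],
)

```text
clock: 21.08
eef_pos: [516.0, 267.8, 12.1]
tool_rot: [-3.14, 0.0, 2.678]
force: [-0.3, -1.2, 8.8]
width: 29.3
```

Request:
apply_moves(
  series=[
    [[0,0,0,0,0,0],[0,0,0,0,0,0],[0,0,0,0,0,0],[0,0,0.06,0,0,0],[0,0,0.06,0,0,0]],
  ],
  claw=0.2,
)

```text
clock: 21.7
eef_pos: [515.3, 267.4, 5.0]
tool_rot: [-3.139, -0.001, 2.678]
force: [-0.4, -0.3, 0.2]
width: 51.2
```

Request:
apply_moves(
  series=[
    [[0,0,0,0,0,0],[0,0,0,0,0,0],[0,0,0,0,0,0],[0,0,0,0,0,0],[0,0,0,0,0,0]],
  ],
  claw=-1,
)

```text
clock: 22.32
eef_pos: [515.5, 267.5, 5.4]
tool_rot: [-3.139, -0.001, 2.678]
force: [0.6, 0.4, 0.2]
width: 29.9
```

```bash
python3 - <<'E'
from h import *
p,R,s=state()
E
```

```text
t 22.32 q [-0.12, 0.96, -0.67, 1.85, 0.93, 0.69, 1.33] p [515.5 267.5   5.4] F [0.6 0.4 0.2] w 29.9 z [-0. -0. -1.] grip [515.5 267.5  24.4]
```

Request:
apply_moves(
  series=[
    [[0,0,0,0,0,0],[0,0,-0.2,0,0,0],[0,0,-0.7,0,0,0],[0,0,-0.9,0,0,0],[0,0,-1,0,0,0]],
  ],
)

```text
clock: 22.95
eef_pos: [515.3, 267.5, 147.0]
tool_rot: [-3.138, -0.001, 2.678]
force: [1.2, 0.7, 0.6]
width: 29.9
```

```bash
cat > fit2.py <<'E'
from h import *
p,R,s=state()
im=viewer.get_image("side");cv2.imwrite("pics/side3.png",im)
m=comp(bluemask(im),(284,162));M=cv2.resize(m,None,fx=4,fy=4,interpolation=cv2.INTER_NEAREST);print(m.sum())
# outline of the cup's side walls below the band
def cost(v): return (hullmask("side",boxpts(v[0],v[1],v[2],33,3,79))!=M).sum()/M.sum()
S=np.array([[0,0,0],[8,0,0],[0,8,0],[0,0,.15]])
b=min((minimize(cost,S[0],method="Nelder-Mead",options=dict(initial_simplex=S+[525,-208,y])) for y in(-.7,-.46,-.2)),key=lambda r:r.fun);print("cup side",b.x.round(2),b.fun)
o=cv2.convertScaleAbs(cv2.resize(im[110:210,230:330],(600,600),interpolation=cv2.INTER_CUBIC),alpha=1.5)
for (x,y,w),c in(((b.x),(0,0,255)),((527.5,-204.5,-.465),(0,255,255))):
    P=[(proj("side",q)-[230,110]+.5)*6 for q in boxpts(x,y,w,33,3,79)]
    for i in range(8):
        for j in range(i):
            if bin(i^j).count("1")==1: cv2.line(o,tuple(P[i].astype(int).tolist()),tuple(P[j].astype(int).tolist()),c,1)
g=p+np.array([0,0,0]);u,v=(proj("side",g)-50).astype(int);k=cv2.resize(im[max(v,0):v+100,u:u+100],(200,200))
o2=np.zeros((600,800,3),np.uint8);o2[:,:600]=o;o2[:200,600:]=k;cv2.imwrite("pics/c3.png",o2)
E
python3 fit2.py
```

```text
t 22.95 q [-0.02, 0.77, -0.84, 1.78, 0.71, 0.93, 1.5] p [515.3 267.5 147. ] F [1.2 0.7 0.6] w 29.9 z [-0. -0. -1.] grip [515.3 267.5 166. ]
149
cup side [ 5.7211e+02 -3.1969e+02  3.9000e-01] 2.5939597315436242
```

View pics/c3.png

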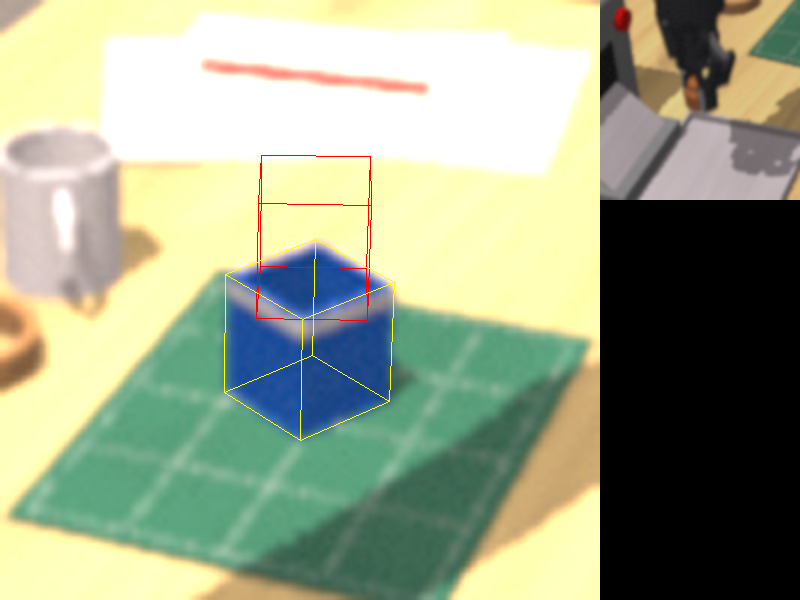

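The yellow box at the predicted settled pose (527.5, -204.5, yaw -0.465) matches the cup exactly. The red box is a failed fit (band splits the mask) and I discard it. The inset shows the knob in the jaws. Now to a point above the cup.

```bash
python3 - <<'E'
from h import *
p,R,s=state();T=Rtool(-116.6,90,0,-1)
p1,R1=rows(p,R,[527.5,-204.5,160],T,15)
q=np.array(s["qpos"])
for i in range(1,5): q,e,a=IK(p+(p1-p)*i/4,T,q);print(q.round(2),round(e,2))
rows(p1,R1,[527.5,-204.5,86],T,5)
E
```

```text
t 23.00 q [-0.02, 0.77, -0.85, 1.77, 0.71, 0.93, 1.5] p [517.9 270.6 153.6] F [0.7 1.4 4.1] w 29.6 z [ 0.01  0.   -1.  ] grip [517.8 270.5 172.6]
[ [[-0.29, -0.56, -0.01, 0.0, 0.0, 0.0], [-0.29, -0.56, -0.01, 0.0, 0.0, 0.0], [-0.3, -0.56, -0.01, 0.0, 0.0, 0.0], [-0.29, -0.56, -0.01, 0.0, 0.0, 0.0], [-0.3, -0.56, -0.01, 0.01, 0.0, 0.0]] ]
[ [[-0.29, -0.56, -0.01, 0.0, 0.0, 0.0], [-0.3, -0.56, -0.01, 0.01, 0.0, 0.0], [-0.29, -0.56, -0.01, 0.0, 0.0, 0.0], [-0.3, -0.56, -0.01, 0.01, 0.01, 0.0], [-0.29, -0.56, -0.01, 0.0, 0.0, 0.0]] ]
[ [[-0.29, -0.56, -0.01, 0.01, 0.01, 0.0], [-0.3, -0.56, -0.01, 0.0, 0.0, 0.0], [-0.29, -0.57, -0.01, 0.01, 0.01, 0.0], [-0.3, -0.56, -0.01, 0.0, 0.0, 0.01], [-0.3, -0.57, -0.01, 0.01, 0.01, 0.0]] ]
max 0.57 end [ 527.6 -204.8  160.2]
[ 0.21  0.72 -0.87  1.88  0.71  0.88  1.65] 0.0
[ 0.45  0.7  -0.89  1.93  0.72  0.87  1.85] 0.0
[ 0.68  0.72 -0.91  1.9   0.73  0.89  2.08] 0.0
[ 0.87  0.76 -0.91  1.81  0.74  0.95  2.31] 0.0
[ [[0.0, 0.0, 0.3, 0.0, 0.0, 0.0], [0.0, 0.0, 0.3, 0.0, 0.0, 0.0], [0.0, 0.0, 0.29, 0.0, 0.0, 0.0], [0.0, 0.0, 0.3, 0.0, 0.0, 0.0], [0.0, 0.01, 0.29, 0.0, 0.0, 0.0]] ]
max 0.3 end [ 527.8 -204.4   86.2]
```

Request:
apply_moves(
  series=[
    [[-0.29,-0.56,-0.01,0.0,0.0,0.0],[-0.29,-0.56,-0.01,0.0,0.0,0.0],[-0.3,-0.56,-0.01,0.0,0.0,0.0],[-0.29,-0.56,-0.01,0.0,0.0,0.0],[-0.3,-0.56,-0.01,0.01,0.0,0.0]],
  ],
)

```text
clock: 23.62
eef_pos: [518.8, 108.7, 148.7]
tool_rot: [-3.138, -0.0, 2.678]
force: [0.6, 0.8, 0.3]
width: 29.8
```

Request:
apply_moves(
  series=[
    [[-0.29,-0.56,-0.01,0.0,0.0,0.0],[-0.3,-0.56,-0.01,0.01,0.0,0.0],[-0.29,-0.56,-0.01,0.0,0.0,0.0],[-0.3,-0.56,-0.01,0.01,0.01,0.0],[-0.29,-0.56,-0.01,0.0,0.0,0.0]],
  ],
)

```text
clock: 24.25
eef_pos: [522.0, -49.5, 151.7]
tool_rot: [-3.136, -0.001, 2.678]
force: [1.1, 0.4, 0.6]
width: 29.4
```

Request:
apply_moves(
  series=[
    [[-0.29,-0.56,-0.01,0.01,0.01,0.0],[-0.3,-0.56,-0.01,0.0,0.0,0.0],[-0.29,-0.57,-0.01,0.01,0.01,0.0],[-0.3,-0.56,-0.01,0.0,0.0,0.01],[-0.3,-0.57,-0.01,0.01,0.01,0.0]],
  ],
)

```text
clock: 24.88
eef_pos: [525.1, -208.7, 154.9]
tool_rot: [-3.133, -0.005, 2.677]
force: [0.9, -0.1, 0.5]
width: 29.8
```

```bash
python3 - <<'E'
from h import *
p,R,s=state();T=Rtool(-116.6,90,0,-1)
viewer.get_image("side")
p,R,s=state()
rows(p,R,[527.5,-204.5,87],T,5)
E
```

```text
t 24.88 q [0.87, 0.77, -0.9, 1.81, 0.74, 0.95, 2.31] p [ 525.1 -208.7  154.9] F [ 0.9 -0.1  0.5] w 29.8 z [-0.01 -0.01 -1.  ] grip [ 525.2 -208.6  173.9]
t 24.93 q [0.87, 0.77, -0.9, 1.81, 0.75, 0.95, 2.31] p [ 524.6 -214.7  154.3] F [ 0.3 -4.7 -1.3] w 29.9 z [-0.01 -0.01 -1.  ] grip [ 524.8 -214.5  173.3]
[ [[0.01, 0.05, 0.27, -0.02, -0.01, -0.01], [0.01, 0.04, 0.27, -0.03, -0.01, -0.01], [0.01, 0.04, 0.27, -0.02, -0.01, -0.01], [0.0, 0.04, 0.27, -0.03, 0.0, -0.02], [0.01, 0.05, 0.26, -0.02, -0.01, -0.01]] ]
max 0.27 end [ 527.4 -204.4   87.2]
```

The last reading was a transient overshoot. Settle and re-read first.

Request:
apply_moves(
  series=[
    [[0,0,0.1,0,0,0],[0,0,0.1,0,0,0],[0,0,0,0,0,0],[0,0,0,0,0,0],[0,0,0,0,0,0]],
  ],
)

```text
clock: 25.55
eef_pos: [525.3, -207.3, 144.6]
tool_rot: [-3.133, -0.005, 2.678]
force: [0.3, -0.6, -0.4]
width: 29.5
```

```bash
python3 - <<'E'
from h import *
p,R,s=state();T=Rtool(-116.6,90,0,-1)
rows(p,R,[527.5,-204.5,87],T,5)
E
```

```text
t 25.55 q [0.86, 0.78, -0.89, 1.82, 0.76, 0.93, 2.29] p [ 525.3 -207.3  144.6] F [ 0.3 -0.6 -0.4] w 29.5 z [-0.01 -0.01 -1.  ] grip [ 525.4 -207.2  163.6]
[ [[0.0, 0.02, 0.23, -0.02, -0.01, 0.0], [0.0, 0.01, 0.23, -0.02, -0.01, 0.0], [-0.01, 0.02, 0.23, -0.01, -0.01, 0.0], [0.0, 0.01, 0.23, -0.02, -0.01, 0.0], [-0.01, 0.02, 0.23, -0.01, -0.01, 0.0]] ]
max 0.23 end [ 527.7 -204.3   87.1]
```

Request:
apply_moves(
  series=[
    [[0.0,0.02,0.23,-0.02,-0.01,0.0],[0.0,0.01,0.23,-0.02,-0.01,0.0],[-0.01,0.02,0.23,-0.01,-0.01,0.0],[0.0,0.01,0.23,-0.02,-0.01,0.0],[-0.01,0.02,0.23,-0.01,-0.01,0.0]],
  ],
)

```text
clock: 26.18
eef_pos: [527.3, -204.7, 85.9]
tool_rot: [-3.141, -0.0, 2.677]
force: [-0.6, 0.3, 0.3]
width: 29.7
```

Request:
apply_moves(
  series=[
    [[0,0,0,0,0,0],[0,0,0,0,0,0],[0,0,0,0,0,0],[0,0,0,0,0,0],[0,0,0,0,0,0]],
  ],
)

```text
clock: 26.8
eef_pos: [527.5, -204.9, 87.1]
tool_rot: [-3.141, 0.0, 2.677]
force: [0.2, -0.7, -0.1]
width: 29.6
```

Request:
apply_moves(
  series=[
    [[0,0,0,0,0,0],[0,0,0,0,0,0],[0,0,0,0,0,0],[0,0,0,0,0,0],[0,0,0,0,0,0]],
  ],
  claw=0.4,
)

```text
clock: 27.42
eef_pos: [527.5, -204.7, 86.9]
tool_rot: [-3.141, 0.0, 2.677]
force: [0.3, 0.3, -0.0]
width: 59.5
```

Request:
apply_moves(
  series=[
    [[0,0,0,0,0,0],[0,0,-0.3,0,0,0],[0,0,-0.9,0,0,0],[0,0,-0.9,0,0,0],[0,0,-0.9,0,0,0]],
  ],
)

```text
clock: 28.05
eef_pos: [527.5, -204.4, 239.4]
tool_rot: [-3.141, 0.001, 2.678]
force: [-0.2, -0.4, 0.1]
width: 59.5
```

Request:
apply_moves(
  series=[
    [[0,0.9,-0.2,0,0,0],[0,0.9,-0.2,0,0,0],[0,0.9,0,0,0,0],[0,0.9,0,0,0,0],[0,0,0,0,0,0]],
  ],
)

```text
clock: 28.68
eef_pos: [609.0, -38.2, 258.5]
tool_rot: [3.138, 0.001, 2.684]
force: [-1.4, 0.1, 0.4]
width: 59.6
```

```bash
python3 - <<'E'
from h import *
state()
o={n:viewer.get_image(n) for n in("top","side")}
for n in o:
    for l in("knob","cup"): print(n,l,[(np.round(np.array(d["location"])*[512,384]).tolist(),round(d["score"],2)) for d in viewer.find_in(n,l)])
print("expected cup mouth px",[proj(n,[527.5,-204.5,79]).round() for n in o])
print("expected knob in cup px",[proj(n,[527.5,-204.5,25]).round() for n in o])
u,v=310,150
cv2.imwrite("pics/end.png",np.hstack([cv2.resize(o["top"][150:250,300:400],(400,400),interpolation=cv2.INTER_CUBIC),cv2.resize(o["side"][100:225,150:275+75][:, :],(400,250))[:,:].repeat(1,0) if 0 else cv2.resize(o["side"][100:225,200:325],(400,400),interpolation=cv2.INTER_CUBIC)]))
E
```

```text
t 28.68 q [0.56, 0.7, -0.96, 1.59, 0.61, 1.18, 2.16] p [609.  -38.2 258.5] F [-1.4  0.1  0.4] w 59.6 z [ 0.  0. -1.] grip [609.  -38.2 277.5]
top knob [([132.0, 263.0], 0.64), ([356.0, 198.0], 0.46), ([350.0, 200.0], 0.41)]
top cup [([356.0, 202.0], 0.76), ([350.0, 304.0], 0.67)]
side knob [([266.0, 308.0], 0.64)]
side cup [([282.0, 168.0], 0.92), ([355.0, 179.0], 0.91)]
expected cup mouth px [array([354., 197.]), array([281., 156.])]
expected knob in cup px [array([348., 201.]), array([281., 170.])]
```

View pics/end.png

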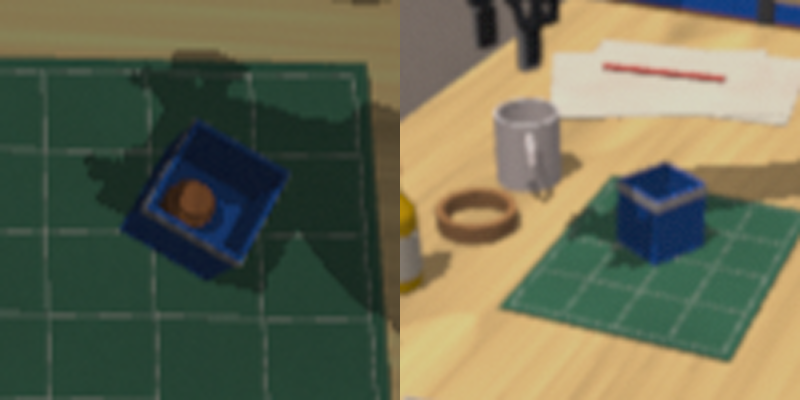

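The knob stands in the upright cup (top crop ≈(190,200)), on the mat. Mug, tape and glue are in place, and the arm is clear. Handing in.

```bash
python3 -c "
from cell import ctrl
print(ctrl.finish_job())"
```

```text
the job is handed in; nothing more can be done
None
```

The small blue cup now stands mouth-up on the mat with the knob from the catch tray inside it. I handed the job in at about 29 s of the 70 s; the system reports no verdict.

**How it was done:** I gripped the cup by its side walls with the tool nearly level, rolled it half a turn and set it down at a slight tilt. On release it settled flat. I then gripped the knob, held it over the cup and dropped it in from just above the rim.

**Last checks:**
- The final pictures show the cup flat and well inside the mat with the knob in it. The mug and tape, and the part of the glue bottle in view, look undisturbed, by eye only.
- The arm was clear of everything, with the force reading close to zero.
- The cup's outline in the side camera matched its predicted resting place (about x 527, y -204 mm).

**What failed or disagreed:**
- **Cup position at the start:** the two cameras' automatic fits differed by about 12 mm in y. An overlay settled it in favour of the top camera.
- **Second cup fit:** the automatic fit after the flip failed, so I used the overlay instead.
- **Knob grip:** the first grip seemed to catch the knob's taper, so I reopened and gripped lower. The opening still read about 30 mm against the 32 mm foot, but the grip held.
- **Knob detection at the end:** only the top camera reported the knob at the cup, with low scores. The side camera found only the look-alike, and the picture shows the knob inside.

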